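# Tip three nuts from the weighing chute and shelve the order tray

### The arm

A 7-joint arm with a two-finger parallel gripper is mounted at the origin on the work surface. World frame = base frame: x ahead of the robot, y to its left, z up, the work surface at z = 0. Lengths are in m, angles in rad, forces in N, time in s.
With the tool pointing down it reaches from about 0.4 to 0.85 m from the base axis. Payload 4.5 kg.
Tool frame: the origin (TCP) lies at the very end of the fingers, on their centre line; the grasp point (between the pads) lies 19 mm behind it; y points along the fingers, x is the direction in which the jaws open and shut, and the axes are right-handed (so a half turn about y gives the same grasp; the last joint's range is limited). The gripper opens to 88 mm and grips with 3 to 60 N. Pads are 18 mm wide; open, the fingers measure 123 mm over their backs; the gripper's body (75 mm by 187 mm) begins 45 mm behind the grasp point.
Start: joints at [1.276, 0.689, -0.195, 1.565, 0.157, 0.902, -0.215], TCP at [0.202, -0.592, 0.239] pointing down, gripper open.
Joint ranges: [-3.01, 3.01], [-0.46, 2.08], [-1.47, 1.51], [0.13, 2.56], [-1, 4.14], [0.04, 2.09], [-2.66, 2.66]. Speed limits (rad/s): [2.57, 2.57, 3.14, 3.14, 3.14, 3.14, 3.14].

### API

Orientations are given as a unit quaternion [x, y, z, w].
In Python, from plant import r gives the robot as it stands.
- The arm moves only by the shell command python3 -m inch 'ROWS' [OPENING] [FORCE]. ROWS is JSON, a list of rows, each a list of 6 numbers: the shift along the tool's x, y, z in mm, then the turn, a rotation vector about the tool's x, y, z in rad. In form: [[x, y, z, ax, ay, az], ...]. A call has 1 to 12 rows; each row shifts and turns the commanded pose from where the row before left it, along the tool's axes as they then stand; what a row does not reach is not made up. A row lasts 1/12 s, in which the tool goes at most 41.7 mm and 7.16 degrees, less where a joint would pass 70% of its speed; a pose out of reach is approached as far as the arm can. A call is refused whole if a number of a shift passes 41.7 or a number of a turn 0.125, either way. A call with a gripper value outside its range is refused whole. OPENING is the finger opening in mm, from 0 to 88.1, set as the call begins (- or left out, the last holds). The fingers move at their own pace and stop on an object; FORCE is the grip in N (left out, the last holds). Time passes only in rows, so rows that do not move let the fingers close. It gives the time, the measured TCP pose, the force and the opening at its end, in the units of the state.
- r.get_state(): the state, without advancing time (a new reading comes with each control period).
- r.snapshot(name): name is "scene" or "side" or "wrist"; returns a dict with "img" (420x560x3 uint8, red, green, blue), "range_z" (420x560 float32, m along the optical axis (not along the pixel's ray), 0 where there is no reading), "mtx" (3x3 intrinsics, pixels), "k1" (the pictures are not rectified: a ray, as slopes to the right and down, at radius r is drawn at 1 + k1 r^2 times it, then the intrinsics apply), "camera_from_world" (4x4, takes a point from world to camera coordinates); the wrist camera has in their place "tool_from_camera" (4x4, takes a point from camera to tool coordinates, whose origin is the TCP and whose axes are the tool frame's). Camera axes: x right, y down, z forward; pixel columns grow to the right and rows downward; lengths in m; the calibration is good to about 2 mm. A picture is of the moment at which its call begins: read the wrist's pose just before it.
- r.finish_job(): hands the job in, once; it reports no verdict.
The state is a dict: "clock": time; "q": joint angles; "qd": joint speeds; "joint_torque": joint torques, N m; "tool_pos": TCP position; "eef_rot": TCP orientation; "contact_force": force on the tool from outside, world axes, zero at the start; "moment": the same for the moment, N m; "opening": opening from 0.0 (shut) to 1.0 (fully open).
Only numpy, scipy, OpenCV 4.12 (cv2) and the standard library are available. Lean on these libraries where they do the work, as an engineer would, in place of code of your own. Each camera call takes 0.05 s, during which the arm holds its last target.

### The job

An order calls for exactly three of the five big hex nuts: draw the chute's wooden bar towards the robot little by little so that the chute tips and nuts slide off its mouth into the grey tray, and stop as soon as the weighing stand shows that three have gone. Push the chute back level onto its stop, then slide the tray by its handle, without lifting it, squarely into the middle of the bay under the low shelf until it meets the strip at the back. Do not touch the nuts, press on the shelf, or disturb the other things on the bench.

Things in the scene. Friction and masses are not known exactly. Their poses are not given: they have to be found in the camera images.
- chute (a joint): Tilt (rad) of the steel chute on the weighing stand, an open trough 280 long, 66 wide, walls 34 above its floor, closed at the back. 0 = level on its stop (the start); grows as the mouth goes down; upper stop 0.87. It turns about the y axis of pivot and stays at any tilt where it is left; moving it takes 6 to 10 N at the wooden bar.
- scale (a joint): Height (m) of the spring-borne carriage under the chute, with a pointer at a white plate with black marks: about 0 with all five nuts aboard, 0.006 higher for each nut that has left (three gone: 0.018). Pressing the bar up or down disturbs it, so let the bar go to read it; it settles in about 0.4 s.
- pivot (a point): Point on the chute's hinge axis, mid-width, 190 above the bench (it rises with the scale). At zero tilt its x axis points from the mouth to the closed back end, y along the hinge, z up; it turns with the chute.
- mouth (a point): Middle of the lip of the chute's open mouth; axes as pivot, at (-118, 0, -23) there. The floor is humped: five flats of 57, one nut on each, sloping 20, 11, 2, -7, -16 degrees down to the mouth when level, so nuts slide off one by one about 0.16 rad of tilt apart. The first goes at 0.08 to 0.32 rad (friction varies); a nut takes up to 1 s to slide off.
- bail (a point): Centre of the round wooden bar (12 diameter, 80 clear between its uprights, along the hinge axis) that two flat uprights hold 125 above the pivot; it turns with the chute, axes as pivot. Drawing it towards the mouth's side tips the chute. Below the bar some 85 is clear to the nuts.
- stand: Grey fixed weighing stand, base plate 150 x 200, two posts 184 high at 85 either side, under the chute. Origin on the bench under the pivot; the chute's mouth is at its -x side.
- tray: Loose grey steel tray, 170 (x) by 160 (y), 50 high, walls 4, 0.4 to 0.7 kg, on the bench under the chute's mouth. Origin: centre of its underside. Its handle is at its -y end; its +y end goes into the bay first.
- tray_handle (a point): Middle of the tray's handle bar: round, 10 diameter, 88 long along the tray's x, 40 above the bench, 55 out from the tray's -y wall, at (-40, -135, 40) in the tray's frame, towards the robot so that a hand on it passes the chute's mouth; arms at 40 either side of the middle join it to the wall. Axes as the tray's.
- shelf: Fixed low wooden shelf, 300 (x) by 130 (y): board with underside 100 above the bench on two side panels, clear width 260 between them, open at its -y side, a strip 60 high along the back (+y), with cartons on top reaching 190 above the bench. Origin: bench level, centre of the board. Its y axis points into the bay.
- bay_home (a point): Where the tray's origin is when the tray stands in the middle of the bay with its +y wall against the back strip (bench level); axes as the shelf's, the tray's y parallel to them. The tray's -y wall then stands 30 outside the overhang.
- nut1: Steel hex nut, 46 across flats, 53 across corners, 24 high, 0.22 kg; number 1 of five counted from the chute's mouth. Origin: centre of its underside.
- nut2: Steel hex nut, 46 across flats, 53 across corners, 24 high, 0.22 kg; number 2 of five counted from the chute's mouth. Origin: centre of its underside.
- nut3: Steel hex nut, 46 across flats, 53 across corners, 24 high, 0.22 kg; number 3 of five counted from the chute's mouth. Origin: centre of its underside.
- nut4: Steel hex nut, 46 across flats, 53 across corners, 24 high, 0.22 kg; number 4 of five counted from the chute's mouth. Origin: centre of its underside.
- nut5: Steel hex nut, 46 across flats, 53 across corners, 24 high, 0.22 kg; number 5 of five counted from the chute's mouth. Origin: centre of its underside.
- bolt: Bystander: big steel hex bolt lying on the bench, 150 long, head 36 across. Origin at the underside of its head end.
- wrench: Bystander: steel wrench, 200 long. Origin: middle of its underside.
- collar: Bystander: dark steel pipe collar, 90 diameter, 50 high. Origin: centre of its underside.
- washers: Bystander: stack of square plate washers, 80 x 80 x 24. Origin: centre of its underside.
- carton: Bystander: open carton of nuts, 130 x 100 x 80. Origin: centre of its underside.
- jar: Bystander: clear jar, 70 diameter, 110 high. Origin: centre of its underside.
There are look-alikes about, which are no part of the job. Leave any orange or turquoise look-alike of the nut1 alone.

How it is judged:
On the way, in this order (a step that is already met when the one before it is completed fails the run):
1. the three nuts nearest the mouth lie in the tray, the other two still in the chute (x of nut1 in the frame of tray between -0.09 and 0.09 m and y of nut1 in the frame of tray between -0.085 and 0.085 m and z of nut1 in the frame of tray between -0.015 and 0.07 m and x of nut2 in the frame of tray between -0.09 and 0.09 m and y of nut2 in the frame of tray between -0.085 and 0.085 m and z of nut2 in the frame of tray between -0.015 and 0.07 m and x of nut3 in the frame of tray between -0.09 and 0.09 m and y of nut3 in the frame of tray between -0.085 and 0.085 m and z of nut3 in the frame of tray between -0.015 and 0.07 m and height (world z) of each of nut4, nut5 above 0.13 m and distance between each of nut4, nut5 and pivot below 0.19 m), for 0.2 s.
2. the chute is back level on its stop, three nuts in the tray (all of step 1 and value of joint chute below 0.08 rad), for 0.2 s.
3. the tray with the nuts is home in the bay (all of step 2 and x of tray in the frame of bay_home between -0.035 and 0.035 m and y of tray in the frame of bay_home between -0.02 and 0.012 m and angle between the y axis of tray and the y axis of bay_home, either way round below 0.14 rad and height (world z) of tray below 0.008 m and angle between tray's own z axis and vertical below 0.06 rad), for 0.2 s.
At the end, for the whole second after the job is handed in: Nuts 1 to 3 lie in the tray, nuts 4 and 5 in the chute, the chute level within 0.08 rad; the tray flat on the bench in the bay, its origin within 35 mm sideways of bay_home, at most 20 mm short of it, square to the bay within 0.14 rad; nothing held (all of step 3); the robot touches nothing.
It fails at once if a fourth nut leaves the chute (height (world z) of any of nut4, nut5 below 0.11 m).
It fails at once if the robot touches a nut (contact force between any of the fingers, the arm and nut1 above 0.5 N or contact force between any of the fingers, the arm and nut2 above 0.5 N or contact force between any of the fingers, the arm and nut3 above 0.5 N or contact force between any of the fingers, the arm and nut4 above 0.5 N or contact force between any of the fingers, the arm and nut5 above 0.5 N).
It fails at once if the tray is lifted or tipped (height (world z) of tray above 0.03 m or angle between tray's own z axis and vertical above 0.25 rad).
It fails at once if the robot or a nut presses on the shelf (over 5 N) (contact force between any of the fingers, the arm, nut1, nut2, nut3 and shelf above 5 N).
It fails at once if a bystander is moved more than 30 mm (distance of any of bolt, wrench, collar, washers, carton, jar from where it was at the start of the episode above 0.03 m).
It also fails if it takes over 72 s, if anything falls off the work surface, if the arm or the gripper's body presses on something with over 40 N, if the wrist force passes 120 N, or if a joint passes its speed limit or range.

## Working session

There is one attempt and no reset: what is moved stays moved. The work goes in short steps, Python scripts to look and compute and a shell command to move; the robot and the scene stay as the last step left them, time stands still between calls to the robot, and variables do not carry over. Pictures are saved under pics/ and viewed, and the job is handed in when it is done.

```bash
ls; mkdir -p pics
cat > h.py <<'E'
import numpy as np, cv2
from plant import r
def snap(cam,name):
    s=r.snapshot(cam); cv2.imwrite(f'pics/{name}.png',cv2.cvtColor(s['img'],cv2.COLOR_RGB2BGR))
    np.savez(f'pics/{name}.npz',**{k:v for k,v in s.items()})
    return s
def world(s,u,v,z=None):
    K=s['mtx'];k1=float(s['k1'])
    u=np.asarray(u,float);v=np.asarray(v,float)
    xd=(u-K[0,2])/K[0,0]; yd=(v-K[1,2])/K[1,1]
    x,y=xd.copy(),yd.copy()
    for _ in range(10):
        f=1+k1*(x*x+y*y); x=xd/f;y=yd/f
    if z is None: z=s['range_z'][np.round(v).astype(int),np.round(u).astype(int)]
    p=np.stack([x*z,y*z,z+0*x,np.ones_like(x)],-1)
    T=np.linalg.inv(s['camera_from_world'])
    return (p@T.T)[...,:3]
def cloud(s):
    v,u=np.mgrid[0:420,0:560]; return world(s,u,v)
def proj(s,P):
    P=np.atleast_2d(P); c=(np.c_[P,np.ones(len(P))]@np.asarray(s['camera_from_world']).T)[:,:3]
    x=c[:,0]/c[:,2];y=c[:,1]/c[:,2];f=1+float(s['k1'])*(x*x+y*y)
    K=s['mtx'];return np.c_[x*f*K[0,0]+K[0,2],y*f*K[1,1]+K[1,2]]
E
python3 - <<'E'
from h import *
print(r.get_state())
for c in('scene','side','wrist'):snap(c,c+'0')
E
```

```text
pics
{'clock': 0.0, 'q': array([ 1.27578018,  0.69001698, -0.19453666,  1.56636382,  0.15732713,
        0.90248335, -0.21507734]), 'qd': array([ 0.00070896, -0.00228452, -0.00063203,  0.00208213,  0.00118205,
        0.00144205,  0.00021866]), 'joint_torque': array([-5.83352767e-05, -5.27571809e+01, -1.26694478e+00, -1.53430688e+01,
       -5.25921502e-02,  6.50588656e-03,  1.65453298e-04]), 'tool_pos': array([ 0.20157783, -0.59092153,  0.23788475]), 'eef_rot': array([-0.57477633,  0.41194806, -0.41081585,  0.57546616]), 'contact_force': array([ 0.59358604,  0.14662176, -0.54784565]), 'moment': array([ 0.06525248,  0.01270954, -0.01666403]), 'opening': 0.9970705904177489}
```

View pics/scene0.png

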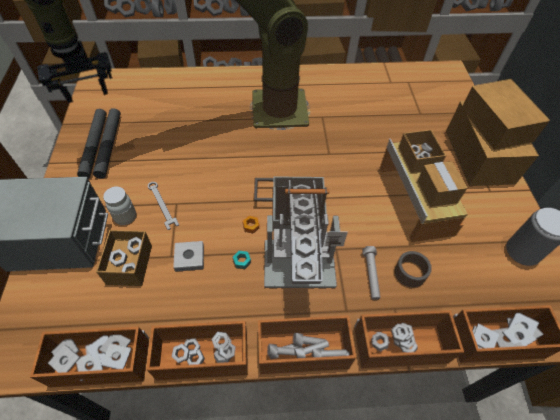

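View pics/side0.png

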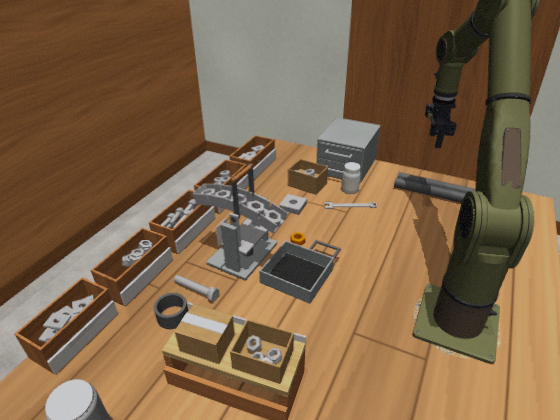

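View pics/wrist0.png

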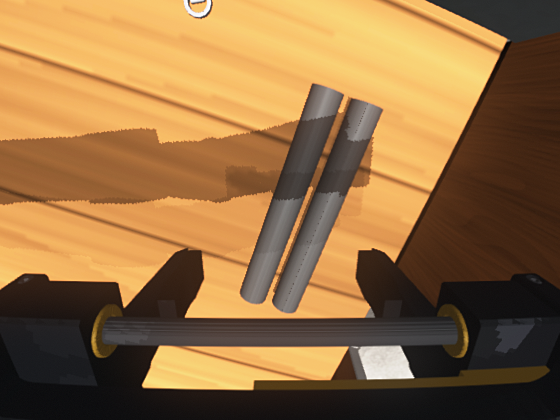

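Run:
```python
from h import *
s=np.load('pics/scene0.npz');d=np.load('pics/side0.npz')
im=cv2.imread('pics/scene0.png');cv2.imwrite('pics/c1.png',cv2.resize(im[160:300,230:370],(780,780*140//140))[:600])
cv2.imwrite('pics/c1.png',cv2.resize(im[165:300,225:365],(622,600),interpolation=cv2.INTER_CUBIC))
im=cv2.imread('pics/side0.png');cv2.imwrite('pics/c2.png',cv2.resize(im[155:305,180:350],(680,600),interpolation=cv2.INTER_CUBIC))
print(d['camera_from_world'],s['camera_from_world'],s['mtx'],s['k1'])
# orthographic maps
P=np.r_[cloud(s)[s['range_z']>0],cloud(d)[d['range_z']>0]]
C=np.r_[s['img'][s['range_z']>0],d['img'][d['range_z']>0]]
m=(P[:,0]>.2)&(P[:,0]<.9)&(P[:,1]>-.45)&(P[:,1]<.45)&(P[:,2]<.5)&(P[:,2]>-.02)
P=P[m];C=C[m];o=np.argsort(P[:,2]);P=P[o];C=C[o]
img=np.zeros((560,720,3),np.uint8)
v=((P[:,0]-.2)*800).astype(int);u=((P[:,1]+.45)*800).astype(int)
img[v,u]=C[:,::-1];cv2.imwrite('pics/top.png',cv2.dilate(img,np.ones((2,2))))
```

```text
[[-0.89040652 -0.45473552 -0.01979501  0.50548456]
 [-0.24400087  0.51358131 -0.82261645  0.32783329]
 [ 0.38423926 -0.72763304 -0.568252    1.10843347]
 [ 0.          0.          0.          1.        ]] [[ 0.05982222  0.99808683  0.01561991  0.01180898]
 [ 0.81655388 -0.03992915 -0.57588664 -0.39479393]
 [-0.57416118  0.04720532 -0.81738033  1.55422674]
 [ 0.          0.          0.          1.        ]] [[405.99401047   0.         276.78827591]
 [  0.         405.99401047 211.59171077]
 [  0.           0.           1.        ]] 0.010642285373284637
```

View pics/c1.png

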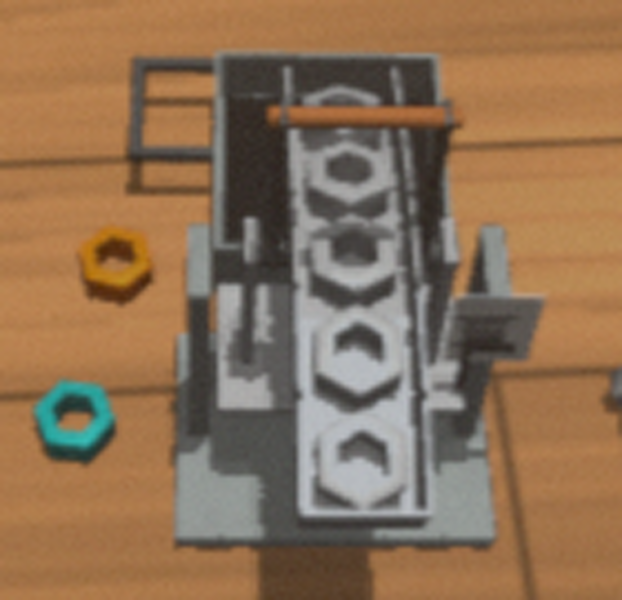

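View pics/c2.png

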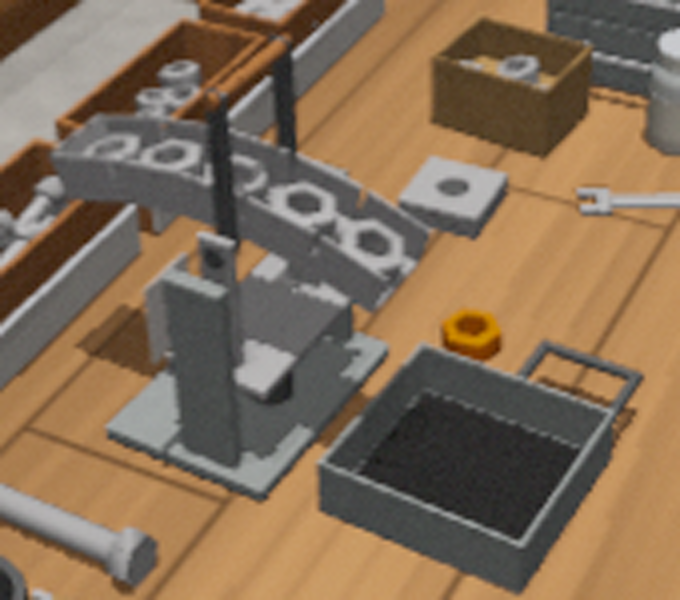

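View pics/top.png

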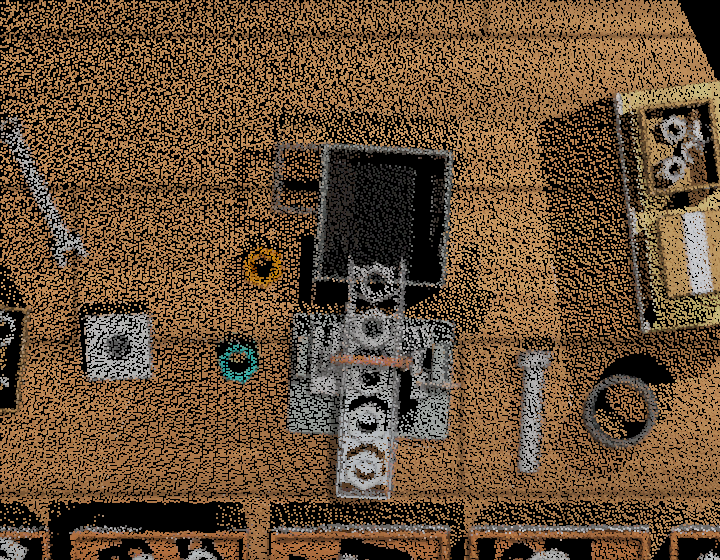

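Run:
```python
from h import *
s=np.load('pics/scene0.npz');d=np.load('pics/side0.npz')
def get(*b):
    out=[]
    for q in (s,d):
        P=cloud(q);m=(q['range_z']>0)
        for i,(lo,hi) in enumerate(b): m&=(P[...,i]>lo)&(P[...,i]<hi)
        out.append(np.c_[P[m],q['img'][m]])
    return out
def rect(n,A):
    if len(A)<5: print(n,len(A));return
    c,sz,a=cv2.minAreaRect((A[:,:2]*1000).astype(np.float32));print(n,len(A),np.round(c,1),np.round(sz,1),round(a,2),'z',np.round(np.percentile(A[:,2],[5,50,95])*1000,1))
for n,b in dict(trayrim=((.36,.56),(-.06,.13),(.044,.06)),handle=((.36,.5),(-.12,-.06),(.03,.05)),
  base=((.55,.77),(-.1,.13),(.006,.02)),bail=((.55,.75),(-.06,.08),(.29,.34)),shelftop=((.28,.65),(.3,.6),(.105,.125)),bench=((.3,.5),(-.3,-.15),(-.02,.02)),shelfside=((.28,.65),(.3,.6),(.02,.095))).items():
    for t,A in zip('sd',get(*b)): rect(n+t,A)
A=get((.55,.75),(-.06,.08),(.29,.34))
for a in A:
    o=a[(a[:,3]>a[:,5]*1.6)]
    rect('bailwood',o)
    print(o[:,:3].mean(0))
```

```text
trayrims 206 [464.2  26.4] [169.1 173.3] 89.49 z [44.9 49.8 53.8]
trayrimd 425 [468.7  23.8] [176.5 172.7] 86.79 z [44.9 49.3 53. ]
handles 150 [422.9 -84.7] [49.5 88. ] 88.36 z [39.6 44.9 47.6]
handled 136 [421.9 -85. ] [48.1 90.7] 89.54 z [37.9 43.4 47.1]
bases 1348 [657.9  22.8] [221.9 211.5] 87.55 z [ 9.9 14.6 17.9]
based 1063 [648.1  17.8] [202.  196.4] 89.36 z [ 8.4 14.5 18.2]
bails 262 [649.9  11.6] [97.5 20.1] 87.18 z [297.3 319.6 323.1]
baild 190 [648.5  14.7] [102.5  20.9] 88.29 z [292.4 316.9 322.7]
shelftops 1561 [448.8 475.2] [304.6 287. ] 6.87 z [107.9 118.6 123.5]
shelftopd 2587 [457.7 402.9] [301.3 133.6] 6.88 z [108.6 118.3 123.2]
benchs 2265 [ 400.3 -226. ] [148.5 199.9] 89.67 z [-2.5  1.1  4.6]
benchd 1558 [ 399.9 -225. ] [199.7 149.6] 0.03 z [-2.3  0.8  4.1]
shelfsides 1169 [448.7 475.5] [305.1 286.4] 6.84 z [23.5 56.8 90.9]
shelfsided 2280 [456.  409.9] [300.2 143.6] 6.93 z [23.6 55.2 81.5]
bailwood 208 [652.2  11.5] [97.5 13.2] 85.62 z [314.5 320.  323. ]
[0.65248287 0.01329988 0.31931508]
bailwood 115 [648.4  14.7] [102.5  20.9] 88.44 z [310.3 319.8 323. ]
[0.64838841 0.01858908 0.31844014]
```

Run:
```python
from h import *
from scipy.optimize import least_squares
s=np.load('pics/scene0.npz');d=np.load('pics/side0.npz')
def get(*b):
    out=[]
    for q in (s,d):
        P=cloud(q);m=(q['range_z']>0)
        for i,(lo,hi) in enumerate(b): m&=(P[...,i]>lo)&(P[...,i]<hi)
        out.append(P[m])
    return out
def loc(p,A): 
    c,n=np.cos(p[2]),np.sin(p[2]);dx=A[:,0]-p[0];dy=A[:,1]-p[1];return np.c_[c*dx+n*dy,-n*dx+c*dy]
def sd(L,w,h):
    q=np.abs(L)-[w/2,h/2];return np.hypot(*np.maximum(q,0).T)+np.minimum(q.max(1),0)
def fit(A,w,h,p0,th=0):
    f=lambda p:np.abs(sd(loc(p,A),w,h)+th/2)-0*th
    r_=least_squares(f,p0,loss='soft_l1',f_scale=.003);return r_.x,np.median(f(r_.x))
S,D=get((.36,.57),(-.075,.13),(.044,.055))
for A in (S,D,np.r_[S,D]):
    # exclude handle/chute
    x,m=fit(A,.17,.16,[.465,.028,-.04],.004);print('tray',np.round(x,4),m)
S,D=get((.36,.5),(-.13,-.07),(.03,.05))
for A in (S,D):
    k=A[:,1]<-.093; a=A[k]; print('bar',len(a),a[:,:2].mean(0), np.ptp(a[:,0]), np.polyfit(a[:,0],a[:,1],1)[0])
# shelf front edge & sides from board top
S,D=get((.28,.65),(.3,.6),(.112,.124))
for n,A in(('S',S),('D',D)):
    best=None
    L=loc([.455,.40,.12],A)
    # front edge
    xs=np.arange(-.14,.14,.01);e=[]
    for x in xs:
        k=abs(L[:,0]-x)<.005
        if k.sum()>4:e.append((x,np.percentile(L[k,1],1)))
    e=np.array(e);pf=np.polyfit(e[:,0],e[:,1],1)
    print(n,'front',pf,'x ext',np.percentile(L[:,0],[.2,.5,99.5,99.8]))
# bail
S,D=get((.6,.7),(-.06,.08),(.312,.335))
for a in(S,D): print('bail',len(a),a.mean(0),np.ptp(a[:,1]),np.polyfit(a[:,1],a[:,0],1)[0], a[:,1].min(),a[:,1].max())
S,D=get((.55,.77),(-.1,.13),(.008,.018))
for a in(S,D):
    L=loc([.65,.015,-.05],a);print('base',np.percentile(L,[.5,1,99,99.5],axis=0))
# chute walls
S,D=get((.5,.85),(-.06,.09),(.15,.27))
L=loc([.65,.015,-.05],S);print('chute',np.percentile(L[L[:,0]>.05],[.5,1,99,99.5],axis=0))
for lo in np.arange(-.15,.18,.03):
    k=(L[:,0]>lo)&(L[:,0]<lo+.03);print(round(lo,3),k.sum(),np.percentile(L[k,1],[2,50,98]),np.percentile(S[k,2],[50,98]))
```

```text
tray [ 0.4693  0.0252 -0.0512] 0.0011999860739401336
tray [ 0.4684  0.0302 -0.06  ] 0.001357817786938621
tray [ 0.4688  0.0289 -0.0555] 0.0019002732562757776
bar 84 [ 0.42436319 -0.10448939] 0.08735685651954272 -0.018748912145761115
bar 85 [ 0.41979985 -0.10075192] 0.08648844780640169 -0.026749160840900926
S front [ 0.00070436 -0.06633442] x ext [-0.14739018 -0.14565899  0.15388579  0.15472877]
D front [ 0.42606121 -0.00414588] x ext [-0.14721397 -0.14703801  0.15165789  0.15257745]
bail 231 [0.65241586 0.01163882 0.3197034 ] 0.09778915112704069 0.05407450932794616 -0.03737122765258834 0.06041792347445235
bail 124 [0.64791847 0.01976242 0.31920169] 0.10232296257693807 0.05353418756330882 -0.03653800564973464 0.06578495692720343
base [[-0.09665243 -0.10281565]
 [-0.05205568 -0.10265857]
 [ 0.09499062  0.09501923]
 [ 0.09546724  0.09574611]]
base [[-0.10049648 -0.09641141]
 [-0.09991275 -0.09426078]
 [ 0.09182049  0.10028955]
 [ 0.09325605  0.1007065 ]]
chute [[ 0.05180747 -0.03728302]
 [ 0.05319883 -0.03725382]
 [ 0.17129973  0.03009846]
 [ 0.17184778  0.0303883 ]]
-0.15 8 [-0.03485011  0.01307603  0.03003846] [0.19491275 0.20155914]
-0.12 91 [-0.03583479  0.00012323  0.03032304] [0.19519488 0.2113481 ]
-0.09 132 [-0.03674576 -0.00505961  0.02849993] [0.19485235 0.21228764]
-0.06 221 [-0.03691822 -0.00053972  0.02928187] [0.21032207 0.2276654 ]
-0.03 322 [-0.06073482 -0.00207454  0.05429533] [0.20815551 0.23575473]
0.0 616 [-0.06258773  0.00889089  0.07483741] [0.20153739 0.25644222]
0.03 330 [-0.03705831 -0.00243924  0.02929686] [0.20928253 0.23469515]
0.06 344 [-0.03673142 -0.00102378  0.02923115] [0.21675643 0.23307668]
0.09 380 [-0.03712384 -0.00381827  0.02942922] [0.20021948 0.22814749]
0.12 424 [-0.03724373 -0.00142772  0.02978037] [0.20210647 0.22082955]
0.15 272 [-0.03702164 -0.00356559  0.02924712] [0.20184823 0.21416836]
```

```bash
cat >> h.py <<'E'
from scipy.spatial.transform import Rotation as R
def info():
    st=r.get_state();M=R.from_quat(st['eef_rot']).as_matrix()
    print('t',round(st['clock'],2),'p',np.round(st['tool_pos']*1000,1),'F',np.round(st['contact_force'],1),'open',round(st['opening']*88.1,1),'q',np.round(st['q'],2))
    return st,M
def plan(p,Rt):
    """delta in tool axes mm, and rotvec in tool frame"""
    st,M=info();d=M.T@(np.asarray(p)*1000-st['tool_pos']*1000)
    rv=R.from_matrix(M.T@Rt).as_rotvec()
    print('shift tool mm',np.round(d,1),'rotvec tool',np.round(rv,3));return d,rv
def Rdown(yaw,tilt=0):
    """tool y down; tool x at world yaw"""
    x=np.array([np.cos(yaw),np.sin(yaw),0]);y=np.array([0,0,-1.]);return np.c_[x,y,np.cross(x,y)]
E
python3 - <<'E'
from h import *
st,M=info();print(np.round(M,3))
for y in(-.053,np.pi-.053): plan([.65,.014,.42],Rdown(y))
print(np.load('pics/wrist0.npz')['tool_from_camera'] if 'tool_from_camera' in np.load('pics/wrist0.npz') else 0)
E
```

```text
t 0.15 p [ 201.6 -591.1  238.1] F [-0.2  0.5 -0.2] open 88.1 q [ 1.28  0.69 -0.19  1.57  0.16  0.9  -0.22]
[[ 0.323 -0.001  0.946]
 [-0.946  0.001  0.323]
 [-0.001 -1.    -0.   ]]
t 0.15 p [ 201.6 -591.1  238.1] F [-0.2  0.5 -0.2] open 88.1 q [ 1.28  0.69 -0.19  1.57  0.16  0.9  -0.22]
shift tool mm [-428.1 -181.4  619.7] rotvec tool [-1.000e-03 -1.189e+00 -1.000e-03]
t 0.15 p [ 201.6 -591.1  238.1] F [-0.2  0.5 -0.2] open 88.1 q [ 1.28  0.69 -0.19  1.57  0.16  0.9  -0.22]
shift tool mm [-428.1 -181.4  619.7] rotvec tool [ 1.000e-03  1.953e+00 -1.000e-03]
[[ 9.99999079e-01  2.07793626e-04  1.34101420e-03  6.65834664e-04]
 [-1.20082123e-03 -3.24793330e-01  9.45784252e-01 -1.47475064e-01]
 [ 6.32080407e-04 -9.45784991e-01 -3.24792782e-01  8.44349852e-02]
 [ 0.00000000e+00  0.00000000e+00  0.00000000e+00  1.00000000e+00]]
```

The scene view shows the wooden bar across the chute, centred on pixel (306,190); this is my target.

| Candidate or look-alike | Scene pixel |
|---|---|
| Tray handle | (264,190), used later |
| Dark bench rods | (100,140) |
| Crate walls | (90,355) and others |
| Orange nut | (251,224), leave alone |
| Turquoise nut | (242,260), leave alone |
| Bolt | (372,270), leave alone |
| Loose nuts in cartons | leave alone |

In the close crop c1, the reddish round bar sits between two uprights over the trough holding five nuts. That matches the description, and its measured top is z≈0.320. The tray lies under the mouth, with its handle towards -y.

```bash
python3 -m inch '[[1,-9,39.4,0,-0.06,0],[1,-9,39.4,0,-0.06,0],[1,-9,39.4,0,-0.06,0],[1,-9,39.4,0,-0.06,0],[1,-9,39.4,0,-0.06,0],[1,-9,39.4,0,-0.06,0],[1,-9,39.4,0,-0.06,0],[1,-9,39.4,0,-0.06,0],[1,-9,39.4,0,-0.06,0],[1,-9,39.4,0,-0.06,0]]' 40 20
python3 -c "
from h import *
plan([.65,.014,.42],Rdown(-.053))"
```

```text
clock: 0.98
tool_pos: [0.5292, -0.3795, 0.3288]
eef_rot: [0.671, -0.222, 0.222, -0.671]
contact_force: [0.5, -0.6, -0.8]
opening: 0.455
t 0.98 p [ 529.2 -379.5  328.8] F [ 0.5 -0.6 -0.8] open 40.1 q [ 0.73  0.66 -0.35  1.35  0.23  1.17 -0.28]
shift tool mm [-137.9  -91.3  387.9] rotvec tool [ 0.    -0.586 -0.   ]
```

```bash
python3 -m inch '[[0,-8.3,38,0,-0.053,0],[0,-8.3,38,0,-0.053,0],[0,-8.3,38,0,-0.053,0],[0,-8.3,38,0,-0.053,0],[0,-8.3,38,0,-0.053,0],[0,-8.3,38,0,-0.053,0],[0,-8.3,38,0,-0.053,0],[0,-8.3,38,0,-0.053,0],[0,-8.3,38,0,-0.053,0],[0,-8.3,38,0,-0.053,0],[0,-8.3,36,0,-0.053,0],[0,0,0,0,0,0]]'
python3 -c "
from h import *
plan([.65,.014,.42],Rdown(-.053))
snap('wrist','w1');snap('scene','s1');snap('side','d1')"
```

```text
clock: 1.98
tool_pos: [0.6795, 0.0119, 0.4213]
eef_rot: [-0.704, 0.015, -0.016, 0.71]
contact_force: [-1.0, 0.8, -0.1]
opening: 0.456
t 1.98 p [679.5  11.9 421.3] F [-1.   0.8 -0.1] open 40.1 q [ 0.14  0.67 -0.5   1.06  0.29  1.47 -0.34]
shift tool mm [-29.5   1.2   0.8] rotvec tool [-0.009  0.01   0.001]
```

View pics/w1.png

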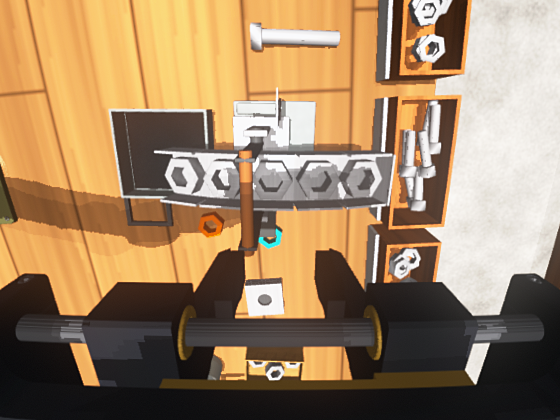

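View pics/d1.png

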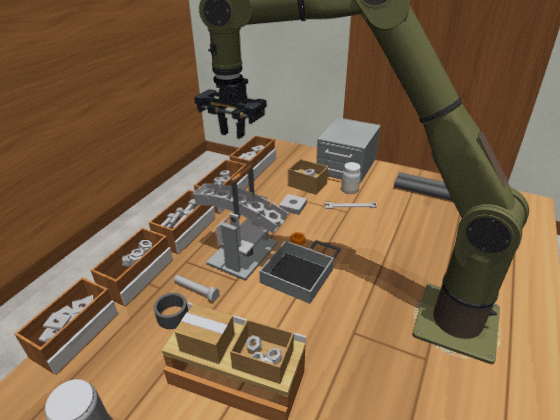

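View pics/s1.png

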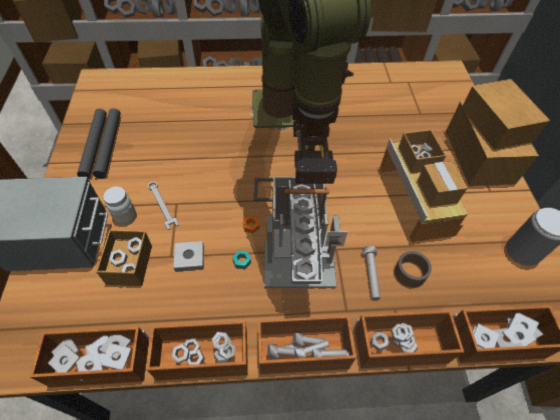

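```bash
cat >> h.py <<'E'
def wcloud(s,st):
    s=dict(s);T=np.eye(4);T[:3,:3]=R.from_quat(st['eef_rot']).as_matrix();T[:3,3]=st['tool_pos']
    s['camera_from_world']=np.linalg.inv(T@s['tool_from_camera']);return s
E
python3 - <<'E'
from h import *
st=r.get_state();s=wcloud(np.load('pics/w1.npz'),st)
P=cloud(s);m=(s['range_z']>0)&(abs(P[...,0]-.65)<.06)&(abs(P[...,1]-.014)<.09)&(P[...,2]>.29)&(P[...,2]<.35)
a=P[m];c=s['img'][m].astype(float)
k=c[:,0]>1.5*c[:,2]
a=a[k];print(len(a),np.percentile(a,[1,50,99],axis=0),np.polyfit(a[:,1],a[:,0],1))
E
```

```text
1344 [[ 0.638852   -0.04694419  0.29581215]
 [ 0.65007069  0.00221137  0.3196912 ]
 [ 0.65693361  0.05071158  0.32204508]] [0.05562522 0.64966862]
```

```bash
python3 -m inch '[[-14.5,0,0,-0.009,0.01,0],[-15,0,0,0,0,0],[0,0,0,0,0,0],[0,0,0,0,0,0],[0,0,0,0,0,0]]'
python3 -c "
from h import *
plan([.65,.013,.295],Rdown(-.053))
snap('wrist','w2');snap('scene','s2');snap('side','d2')
st=r.get_state();s=wcloud(np.load('pics/w2.npz'),st)
P=cloud(s);m=(s['range_z']>0)&(abs(P[...,0]-.65)<.06)&(abs(P[...,1]-.014)<.09)&(P[...,2]>.29)&(P[...,2]<.35)
a=P[m];c=s['img'][m].astype(float)
k=c[:,0]>1.5*c[:,2]
a=a[k];print(len(a),np.percentile(a,[1,50,99],axis=0),np.polyfit(a[:,1],a[:,0],1))
"
```

```text
clock: 2.55
tool_pos: [0.6506, 0.0005, 0.4199]
eef_rot: [0.71, -0.025, 0.025, -0.703]
contact_force: [-0.1, 0.1, -0.3]
opening: 0.457
t 2.55 p [6.506e+02 5.000e-01 4.199e+02] F [-0.1  0.1 -0.3] open 40.2 q [ 0.16  0.62 -0.49  1.17  0.29  1.42 -0.37]
shift tool mm [ -1.6 124.7  13.7] rotvec tool [ 0.01  -0.019  0.   ]
1419 [[ 0.63950361 -0.03367268  0.2996564 ]
 [ 0.64952337  0.01535535  0.32118574]
 [ 0.65617572  0.06383945  0.32335789]] [0.04780776 0.64862363]
```

View pics/w2.png

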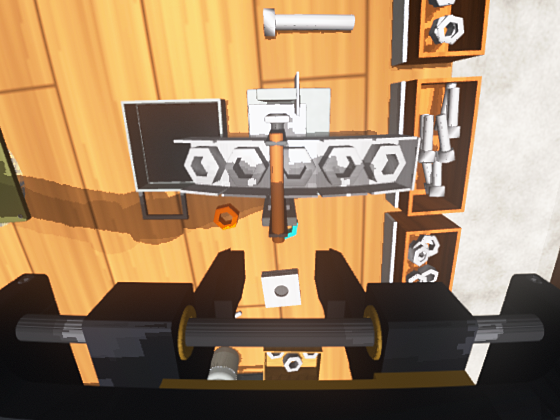

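```bash
python3 -m inch '[[-1.6,5,13.7,0.01,-0.019,0],[0,30,0,0,0,0],[0,30,0,0,0,0],[0,0,0,0,0,0],[0,0,0,0,0,0]]'
python3 -c "
from h import *
plan([.65,.014,.295],Rdown(-.053))"
```

```text
clock: 3.12
tool_pos: [0.6487, 0.0165, 0.3535]
eef_rot: [-0.707, 0.019, -0.016, 0.707]
contact_force: [0.4, -0.1, 1.2]
opening: 0.454
t 3.12 p [648.7  16.5 353.5] F [ 0.4 -0.1  1.2] open 40.0 q [ 0.15  0.65 -0.5   1.31  0.31  1.26 -0.4 ]
shift tool mm [ 1.7 58.5 -2.5] rotvec tool [-0.001  0.004 -0.004]
```

```bash
python3 -m inch '[[1.5,20,-2,0,0,0],[0,20,0,0,0,0],[0,18,0,0,0,0],[0,0,0,0,0,0],[0,0,0,0,0,0]]'
python3 -c "
from h import *
plan([.65,.014,.295],Rdown(-.053))
snap('wrist','w3');snap('scene','s3');snap('side','d3')
a=cv2.imread('pics/w3.png');b=cv2.imread('pics/d3.png')[140:300,170:350];c=cv2.imread('pics/s3.png')[165:300,225:365]
cv2.imwrite('pics/m3.png',np.hstack([cv2.resize(b,(420,373)),cv2.resize(c,(380,373))]))
"
```

```text
clock: 3.53
tool_pos: [0.6516, 0.0145, 0.2982]
eef_rot: [-0.706, 0.017, -0.018, 0.707]
contact_force: [-0.6, 0.6, 0.4]
opening: 0.454
t 3.53 p [651.6  14.5 298.2] F [-0.6  0.6  0.4] open 40.0 q [ 0.16  0.7  -0.49  1.39  0.34  1.13 -0.43]
shift tool mm [-1.6  3.2 -0.5] rotvec tool [-0.002  0.003  0.001]
```

View pics/w3.png

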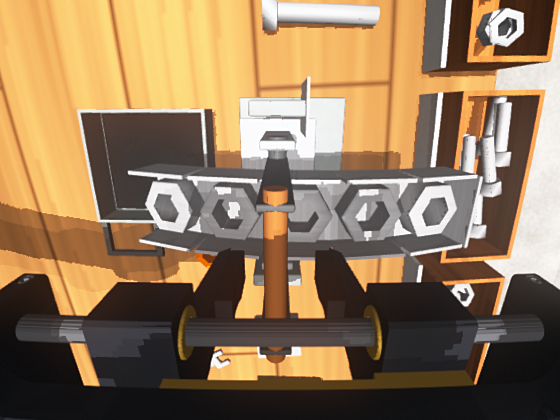

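View pics/m3.png

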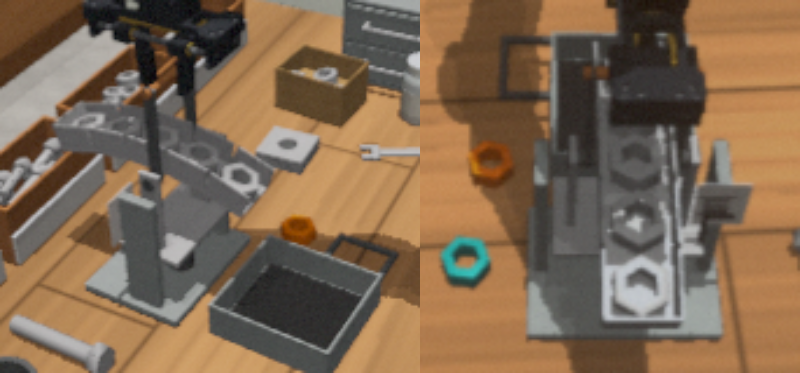

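```bash
python3 -m inch '[[-1.5,4,0,0,0,0],[0,4,0,0,0,0],[0,0,0,0,0,0],[0,0,0,0,0,0]]' 24 20
python3 -m inch '[[-3,0,0,0,0,0],[-3,0,0,0,0,0],[-3,0,0,0,0,0],[-3,0,0,0,0,0],[-3,0,0,0,0,0],[0,0,0,0,0,0],[0,0,0,0,0,0],[0,0,0,0,0,0]]'
cat >> h.py <<'E'
def look(i):
    info();snap('wrist',f'w{i}');snap('side',f'd{i}');w=cv2.imread(f'pics/w{i}.png')[60:300,60:520];d=cv2.imread(f'pics/d{i}.png')[150:300,190:350]
    cv2.imwrite(f'pics/m{i}.png',np.hstack([w,cv2.resize(d,(256,240))]))
E
python3 -c "
from h import *
look(4)"
```

```text
clock: 4.02
tool_pos: [0.6491, 0.014, 0.2887]
eef_rot: [-0.707, 0.018, -0.018, 0.707]
contact_force: [0.0, -0.3, 0.3]
opening: 0.269
clock: 4.68
tool_pos: [0.6377, 0.0148, 0.2904]
eef_rot: [-0.706, 0.015, -0.021, 0.708]
contact_force: [7.5, -0.6, -0.5]
opening: 0.273
t 4.68 p [637.7  14.8 290.4] F [ 7.5 -0.6 -0.5] open 24.1 q [ 0.16  0.68 -0.49  1.46  0.34  1.08 -0.44]
```

View pics/m4.png

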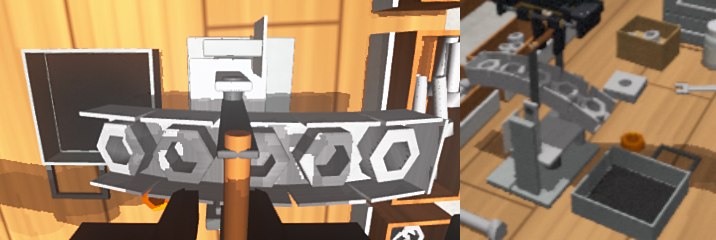

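```bash
python3 -m inch '[[-2.5,0,0,0,0,0],[-2.5,0,0,0,0,0],[-1,0,0,0,0,0],[0,0,0,0,0,0],[0,0,0,0,0,0],[0,0,0,0,0,0],[0,0,0,0,0,0],[0,0,0,0,0,0],[0,0,0,0,0,0]]'
python3 -c "
from h import *
look(5)"
```

```text
clock: 5.53
tool_pos: [0.6321, 0.0151, 0.2904]
eef_rot: [-0.706, 0.015, -0.021, 0.708]
contact_force: [9.3, -0.2, -0.8]
opening: 0.277
t 5.53 p [632.1  15.1 290.4] F [ 9.3 -0.2 -0.8] open 24.4 q [ 0.17  0.67 -0.49  1.48  0.34  1.07 -0.45]
```

View pics/m5.png

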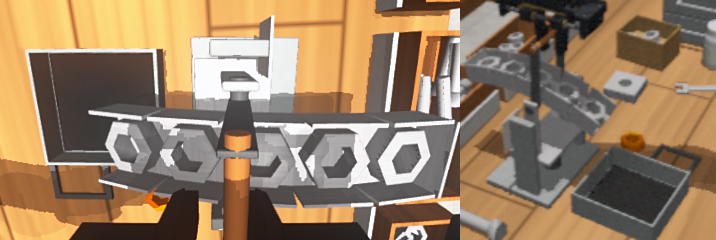

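```bash
python3 -m inch '[[-2.5,0,0,0,0,0],[-2.5,0,0,0,0,0],[-1,0,0,0,0,0],[0,0,0,0,0,0],[0,0,0,0,0,0],[0,0,0,0,0,0],[0,0,0,0,0,0],[0,0,0,0,0,0],[0,0,0,0,0,0]]'
python3 -c "
from h import *
look(6)"
```

```text
clock: 6.38
tool_pos: [0.6261, 0.0154, 0.2904]
eef_rot: [-0.706, 0.015, -0.021, 0.708]
contact_force: [8.6, 0.2, -0.7]
opening: 0.276
t 6.38 p [626.1  15.4 290.4] F [ 8.6  0.2 -0.7] open 24.3 q [ 0.17  0.66 -0.49  1.5   0.34  1.06 -0.45]
```

View pics/m6.png

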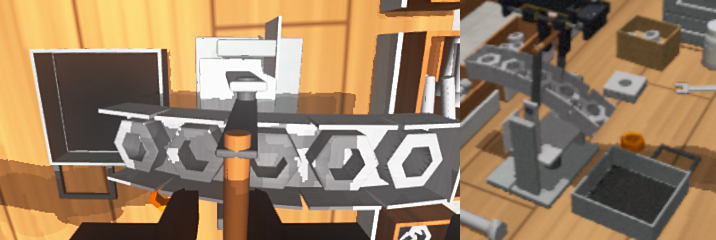

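```bash
python3 -m inch '[[-2.5,0,0,0,0,0],[-2.5,0,0,0,0,0],[-1,0,0,0,0,0],[0,0,0,0,0,0],[0,0,0,0,0,0],[0,0,0,0,0,0],[0,0,0,0,0,0],[0,0,0,0,0,0],[0,0,0,0,0,0]]'
python3 -c "
from h import *
look(7)"
```

```text
clock: 7.23
tool_pos: [0.6201, 0.0157, 0.2903]
eef_rot: [-0.706, 0.015, -0.021, 0.708]
contact_force: [8.3, -0.5, -0.5]
opening: 0.274
t 7.23 p [620.1  15.7 290.3] F [ 8.3 -0.5 -0.5] open 24.2 q [ 0.17  0.65 -0.49  1.52  0.34  1.05 -0.45]
```

View pics/m7.png

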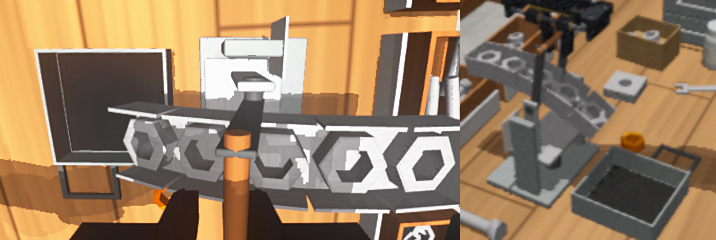

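Both views still show five nuts in the trough (wrist nut 1 at about (145,138) in the crop) and an empty tray. I'll keep drawing.

```bash
python3 -m inch '[[-2.5,0,0,0,0,0],[-2.5,0,0,0,0,0],[-1,0,0,0,0,0],[0,0,0,0,0,0],[0,0,0,0,0,0],[0,0,0,0,0,0],[0,0,0,0,0,0],[0,0,0,0,0,0],[0,0,0,0,0,0]]'
python3 -c "
from h import *
look(8)"
```

```text
clock: 8.08
tool_pos: [0.6141, 0.016, 0.2903]
eef_rot: [-0.706, 0.015, -0.021, 0.708]
contact_force: [9.2, 0.6, -1.1]
opening: 0.276
t 8.08 p [614.1  16.  290.3] F [ 9.2  0.6 -1.1] open 24.3 q [ 0.17  0.65 -0.49  1.53  0.34  1.04 -0.46]
```

View pics/m8.png

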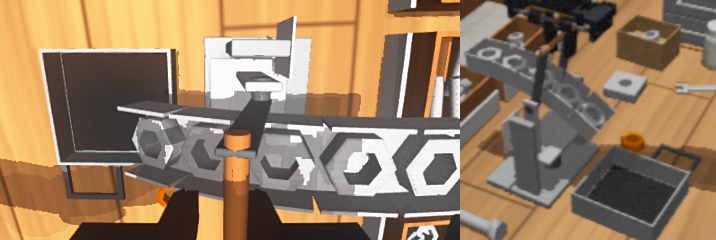

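```bash
python3 -m inch '[[-2,0,0,0,0,0],[-2,0,0,0,0,0],[-1,0,0,0,0,0],[0,0,0,0,0,0],[0,0,0,0,0,0],[0,0,0,0,0,0],[0,0,0,0,0,0],[0,0,0,0,0,0],[0,0,0,0,0,0],[0,0,0,0,0,0]]'
python3 -c "
from h import *
look(9)"
```

```text
clock: 9.02
tool_pos: [0.6092, 0.0163, 0.2903]
eef_rot: [-0.706, 0.015, -0.021, 0.708]
contact_force: [9.8, -0.4, -1.2]
opening: 0.271
t 9.02 p [609.2  16.3 290.3] F [ 9.8 -0.4 -1.2] open 23.8 q [ 0.17  0.64 -0.49  1.55  0.34  1.03 -0.46]
```

View pics/m9.png

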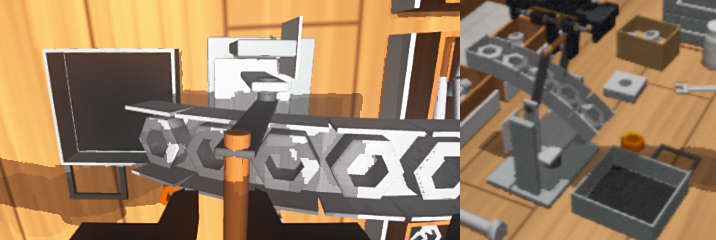

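```bash
python3 -m inch '[[-2,0,0,0,0,0],[-2,0,0,0,0,0],[-1,0,0,0,0,0],[0,0,0,0,0,0],[0,0,0,0,0,0],[0,0,0,0,0,0],[0,0,0,0,0,0],[0,0,0,0,0,0],[0,0,0,0,0,0],[0,0,0,0,0,0]]'
python3 -c "
from h import *
look(10)"
```

```text
clock: 9.95
tool_pos: [0.6042, 0.0166, 0.2906]
eef_rot: [-0.706, 0.015, -0.021, 0.708]
contact_force: [7.6, 0.2, -0.7]
opening: 0.274
t 9.95 p [604.2  16.6 290.6] F [ 7.6  0.2 -0.7] open 24.1 q [ 0.18  0.63 -0.5   1.57  0.34  1.02 -0.46]
```

View pics/m10.png

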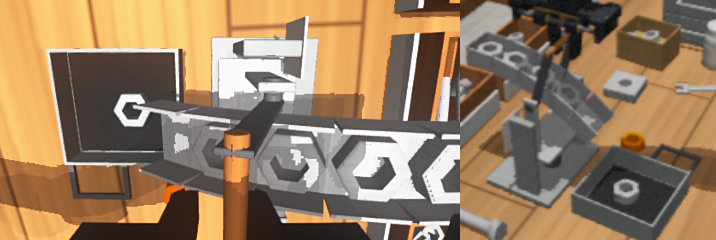

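```bash
python3 -m inch '[[-2,0.5,0,0,0,0],[-2,0.5,0,0,0,0],[-2,0.5,0,0,0,0],[-1,0.5,0,0,0,0],[0,0,0,0,0,0],[0,0,0,0,0,0],[0,0,0,0,0,0],[0,0,0,0,0,0],[0,0,0,0,0,0],[0,0,0,0,0,0],[0,0,0,0,0,0]]'
python3 -c "
from h import *
look(11)"
```

```text
clock: 10.97
tool_pos: [0.5983, 0.017, 0.2889]
eef_rot: [-0.706, 0.014, -0.022, 0.708]
contact_force: [10.2, 0.4, -0.3]
opening: 0.272
t 10.97 p [598.3  17.  288.9] F [10.2  0.4 -0.3] open 24.0 q [ 0.18  0.62 -0.5   1.59  0.34  1.   -0.47]
```

View pics/m11.png

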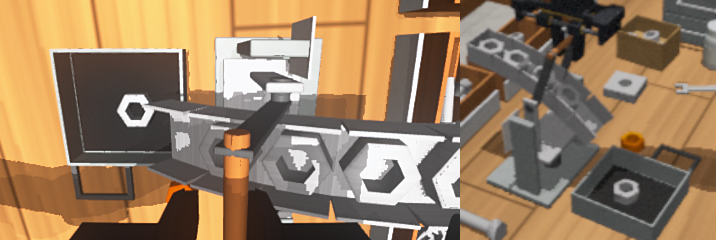

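```bash
python3 -m inch '[[-2,0.5,0,0,0,0],[-2,0.5,0,0,0,0],[-1,0,0,0,0,0],[0,0,0,0,0,0],[0,0,0,0,0,0],[0,0,0,0,0,0],[0,0,0,0,0,0],[0,0,0,0,0,0],[0,0,0,0,0,0],[0,0,0,0,0,0]]'
python3 -c "
from h import *
look(12)"
```

```text
clock: 11.9
tool_pos: [0.5934, 0.0172, 0.2878]
eef_rot: [-0.706, 0.014, -0.022, 0.708]
contact_force: [11.2, -0.5, -0.4]
opening: 0.272
t 11.9 p [593.4  17.2 287.8] F [11.2 -0.5 -0.4] open 24.0 q [ 0.18  0.62 -0.5   1.61  0.34  0.99 -0.47]
```

View pics/m12.png

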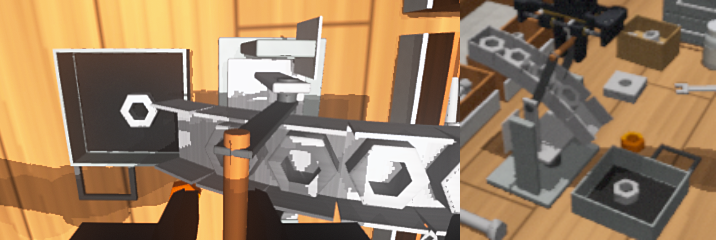

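```bash
python3 -m inch '[[-2,0.5,0,0,0,0],[-2,0.5,0,0,0,0],[-1,0,0,0,0,0],[0,0,0,0,0,0],[0,0,0,0,0,0],[0,0,0,0,0,0],[0,0,0,0,0,0],[0,0,0,0,0,0],[0,0,0,0,0,0],[0,0,0,0,0,0]]'
python3 -c "
from h import *
look(13)"
```

```text
clock: 12.83
tool_pos: [0.5883, 0.0174, 0.2871]
eef_rot: [-0.706, 0.014, -0.022, 0.708]
contact_force: [9.6, -1.2, 1.8]
opening: 0.271
t 12.83 p [588.3  17.4 287.1] F [ 9.6 -1.2  1.8] open 23.9 q [ 0.18  0.61 -0.5   1.62  0.34  0.98 -0.48]
```

View pics/m13.png

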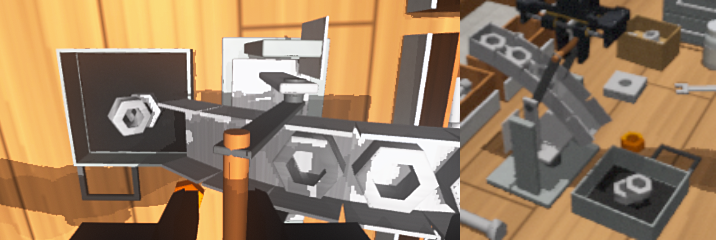

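```bash
python3 -m inch '[[-2,0.8,0,0,0,0],[-2,0.8,0,0,0,0],[-2,0.8,0,0,0,0],[-1,0,0,0,0,0],[0,0,0,0,0,0],[0,0,0,0,0,0],[0,0,0,0,0,0],[0,0,0,0,0,0],[0,0,0,0,0,0],[0,0,0,0,0,0],[0,0,0,0,0,0]]'
python3 -c "
from h import *
look(14)"
```

```text
clock: 13.85
tool_pos: [0.5819, 0.0178, 0.2848]
eef_rot: [-0.706, 0.013, -0.023, 0.708]
contact_force: [11.1, -0.4, 0.3]
opening: 0.271
t 13.85 p [581.9  17.8 284.8] F [11.1 -0.4  0.3] open 23.8 q [ 0.18  0.6  -0.5   1.64  0.34  0.97 -0.48]
```

View pics/m14.png

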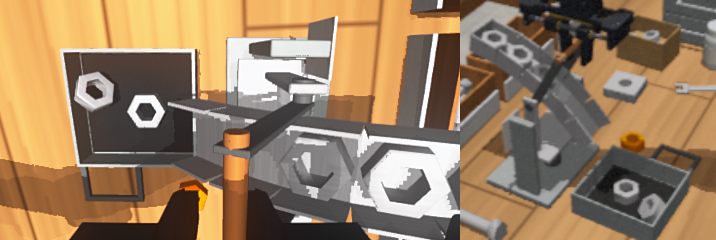

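```bash
python3 -m inch '[[-2,0.8,0,0,0,0],[-2,0.8,0,0,0,0],[-1,0,0,0,0,0],[0,0,0,0,0,0],[0,0,0,0,0,0],[0,0,0,0,0,0],[0,0,0,0,0,0],[0,0,0,0,0,0],[0,0,0,0,0,0],[0,0,0,0,0,0],[0,0,0,0,0,0]]'
python3 -c "
from h import *
look(15)
w=cv2.imread('pics/w15.png')[:330];d=cv2.imread('pics/d15.png')[150:300,190:350]
cv2.imwrite('pics/m15.png',np.hstack([cv2.resize(w,(480,283)),cv2.resize(d,(302,283))]))"
```

```text
clock: 14.87
tool_pos: [0.5769, 0.018, 0.2832]
eef_rot: [-0.706, 0.013, -0.023, 0.708]
contact_force: [10.8, -0.8, 0.0]
opening: 0.273
t 14.87 p [576.9  18.  283.2] F [10.8 -0.8  0. ] open 24.0 q [ 0.18  0.6  -0.5   1.66  0.34  0.95 -0.49]
```

View pics/m15.png

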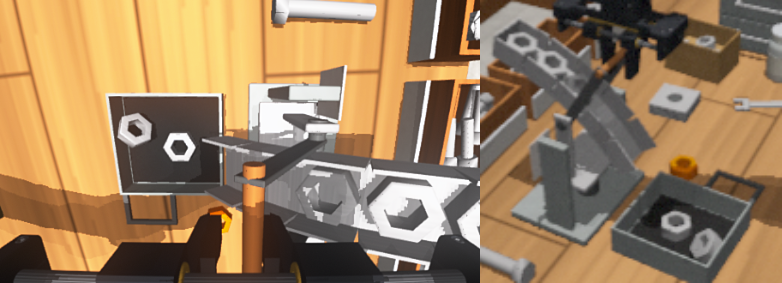

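```bash
python3 -m inch '[[-2,0.8,0,0,0,0],[-2,0.8,0,0,0,0],[0,0,0,0,0,0],[0,0,0,0,0,0],[0,0,0,0,0,0],[0,0,0,0,0,0],[0,0,0,0,0,0],[0,0,0,0,0,0],[0,0,0,0,0,0],[0,0,0,0,0,0]]'
cat >> h.py <<'E'
def look2(i):
    info();snap('wrist',f'w{i}');snap('side',f'd{i}')
    w=cv2.imread(f'pics/w{i}.png')[:330];d=cv2.imread(f'pics/d{i}.png')[150:300,190:350]
    cv2.imwrite(f'pics/m{i}.png',np.hstack([cv2.resize(w,(480,283)),cv2.resize(d,(302,283))]))
E
python3 -c "
from h import *
look2(16)"
```

```text
clock: 15.8
tool_pos: [0.5727, 0.0183, 0.2816]
eef_rot: [-0.706, 0.014, -0.023, 0.708]
contact_force: [9.9, -0.9, 2.0]
opening: 0.272
t 15.8 p [572.7  18.3 281.6] F [ 9.9 -0.9  2. ] open 24.0 q [ 0.18  0.59 -0.5   1.68  0.34  0.94 -0.49]
```

View pics/m16.png

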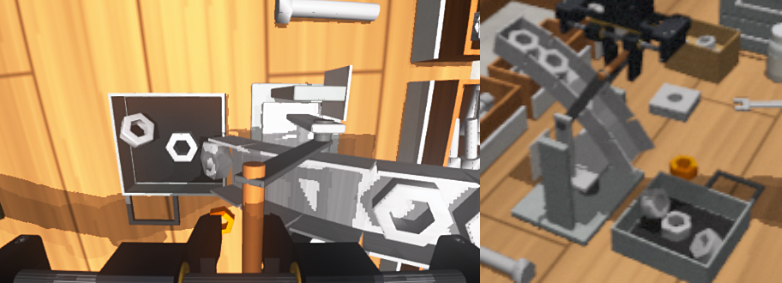

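```bash
python3 -m inch '[[3,0,0,0,0,0],[3,0,0,0,0,0],[2,0,0,0,0,0],[0,0,0,0,0,0],[0,0,0,0,0,0],[0,0,0,0,0,0],[0,0,0,0,0,0],[0,0,0,0,0,0]]'
python3 -c "
from h import *
look2(17)"
```

```text
clock: 16.57
tool_pos: [0.5752, 0.0178, 0.2792]
eef_rot: [-0.707, 0.018, -0.017, 0.707]
contact_force: [-0.8, -0.5, -0.7]
opening: 0.274
t 16.57 p [575.2  17.8 279.2] F [-0.8 -0.5 -0.7] open 24.1 q [ 0.18  0.61 -0.5   1.66  0.34  0.96 -0.49]
```

View pics/m17.png

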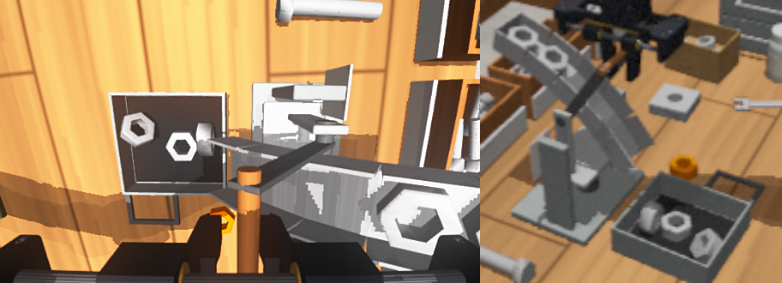

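```bash
python3 -m inch '[[3,-1,0,0,0,0],[4,-2,0,0,0,0],[4,-2,0,0,0,0],[4,-2,0,0,0,0],[4,-2,0,0,0,0],[4,-2,0,0,0,0],[4,-2,0,0,0,0],[4,-2,0,0,0,0],[4,-2,0,0,0,0],[4,-2,0,0,0,0],[4,-2,0,0,0,0],[4,-2,0,0,0,0]]'
python3 -m inch '[[4,-1,0,0,0,0],[4,-1,0,0,0,0],[4,-1,0,0,0,0],[4,0,0,0,0,0],[4,0,0,0,0,0],[4,0,0,0,0,0],[3,0,0,0,0,0],[2,0,0,0,0,0],[0,0,0,0,0,0],[0,0,0,0,0,0]]'
python3 -c "
from h import *
look2(18)"
```

```text
clock: 17.67
tool_pos: [0.623, 0.0153, 0.3025]
eef_rot: [-0.707, 0.018, -0.018, 0.707]
contact_force: [-3.0, -0.5, -0.2]
opening: 0.272
clock: 18.5
tool_pos: [0.6519, 0.0142, 0.3053]
eef_rot: [-0.706, 0.017, -0.018, 0.707]
contact_force: [0.0, 0.2, 0.7]
opening: 0.271
t 18.5 p [651.9  14.2 305.3] F [0.  0.2 0.7] open 23.9 q [ 0.16  0.69 -0.49  1.38  0.33  1.15 -0.42]
```

View pics/m18.png

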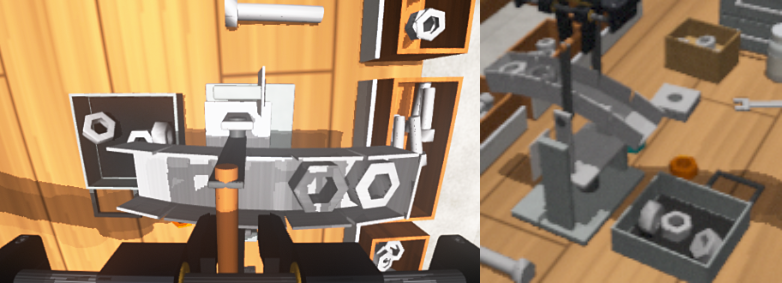

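```bash
python3 -m inch '[[2,0,0,0,0,0],[2,0,0,0,0,0],[2,0,0,0,0,0],[0,0,0,0,0,0],[0,0,0,0,0,0]]'
python3 -c "
from h import *
info()"
```

```text
clock: 19.02
tool_pos: [0.6569, 0.0138, 0.305]
eef_rot: [-0.707, 0.018, -0.017, 0.707]
contact_force: [-3.1, 0.1, -0.9]
opening: 0.275
t 19.02 p [656.9  13.8 305. ] F [-3.1  0.1 -0.9] open 24.2 q [ 0.16  0.7  -0.49  1.36  0.33  1.16 -0.42]
```

```bash
python3 -m inch '[[2,0,0,0,0,0],[2,0,0,0,0,0],[0,0,0,0,0,0],[0,0,0,0,0,0]]'
python3 -c "
from h import *
info()"
```

```text
clock: 19.35
tool_pos: [0.6571, 0.0138, 0.3038]
eef_rot: [0.707, -0.021, 0.014, -0.707]
contact_force: [-11.6, 1.1, 0.0]
opening: 0.275
t 19.35 p [657.1  13.8 303.8] F [-11.6   1.1   0. ] open 24.2 q [ 0.15  0.71 -0.49  1.35  0.33  1.17 -0.41]
```

```bash
python3 -m inch '[[-4,0,0,0,0,0],[-5,0,0,0,0,0],[-2,0,0,0,0,0],[0,-6,0,0,0,0],[0,-20,0,0,0,0],[0,-30,0,0,0,0],[0,-30,0,0,0,0],[0,-30,0,0,0,0],[0,0,0,0,0,0],[0,0,0,0,0,0]]'
python3 -c "
from h import *
st,M=info();look2(19);snap('scene','s19')
x,y=.65,.014
for f,n in(('pics/s19.npz','S'),('pics/d19.npz','D'),('pics/w19.npz','W')):
    s=np.load(f)
    if n=='W': s=wcloud(s,st)
    P=cloud(s);m=(s['range_z']>0)&(abs(P[...,0]-x)<.06)&(abs(P[...,1]-y)<.07)&(P[...,2]>.3)&(P[...,2]<.36)
    a=P[m];c=s['img'][m].astype(float);a=a[c[:,0]>1.6*c[:,2]]
    print(n,len(a),np.percentile(a,[2,50,90,97],axis=0)) if len(a)>5 else print(n,len(a))
"
```

```text
clock: 20.18
tool_pos: [0.6516, 0.0143, 0.424]
eef_rot: [-0.706, 0.016, -0.02, 0.708]
contact_force: [-0.5, -0.7, -0.4]
opening: 0.271
t 20.18 p [651.6  14.3 424. ] F [-0.5 -0.7 -0.4] open 23.9 q [ 0.15  0.61 -0.5   1.17  0.28  1.42 -0.37]
t 20.18 p [651.6  14.3 424. ] F [-0.5 -0.7 -0.4] open 23.9 q [ 0.15  0.61 -0.5   1.17  0.28  1.42 -0.37]
S 202 [[ 0.64606454 -0.03571928  0.31756459]
 [ 0.65264964  0.01767034  0.3385909 ]
 [ 0.65643459  0.05319954  0.34043213]
 [ 0.65857069  0.05801883  0.34121055]]
D 113 [[ 0.64124583 -0.02934484  0.31087989]
 [ 0.64765991  0.02233457  0.33728343]
 [ 0.6537066   0.06092946  0.3406898 ]
 [ 0.65745382  0.06377659  0.34145277]]
W 1487 [[ 0.64017614 -0.03364731  0.3174298 ]
 [ 0.64950982  0.01412915  0.33946168]
 [ 0.65449059  0.0525352   0.34063395]
 [ 0.65567359  0.06160298  0.34108811]]
```

View pics/m19.png

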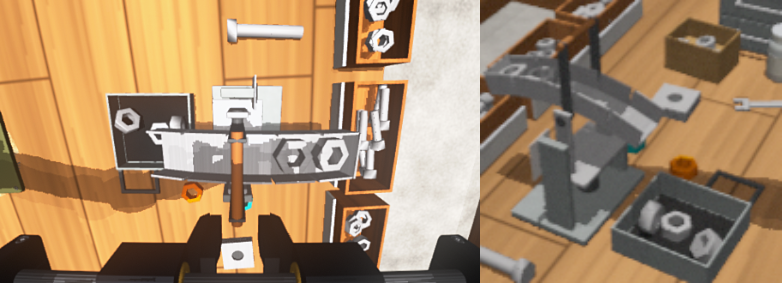

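```bash
cat >> h.py <<'E'
def Rt(trayyaw,tilt):
    """tool x along tray +y, tipped so fingers point down and towards tray +y by tilt"""
    u=np.array([-np.sin(trayyaw),np.cos(trayyaw),0]);k=np.array([0,0,1.])
    y=np.sin(tilt)*u-np.cos(tilt)*k; x=np.cos(tilt)*u+np.sin(tilt)*k
    return np.c_[x,y,np.cross(x,y)]
E
python3 - <<'E'
from h import *
from scipy.optimize import least_squares
s=np.load('pics/s19.npz');d=np.load('pics/d19.npz')
def loc(p,A): 
    c,n=np.cos(p[2]),np.sin(p[2]);dx=A[:,0]-p[0];dy=A[:,1]-p[1];return np.c_[c*dx+n*dy,-n*dx+c*dy]
def sd(L,w,h):
    q=np.abs(L)-[w/2,h/2];return np.hypot(*np.maximum(q,0).T)+np.minimum(q.max(1),0)
def g(q,b):
    P=cloud(q);m=(q['range_z']>0)
    for i,(lo,hi) in enumerate(b): m&=(P[...,i]>lo)&(P[...,i]<hi)
    return P[m]
for n,q in(('S',s),('D',d)):
    A=g(q,((.36,.57),(-.075,.13),(.044,.055)))
    f=lambda p:np.abs(sd(loc(p,A),.17,.16)+.002)
    x=least_squares(f,[.4688,.028,-.055],loss='soft_l1',f_scale=.003).x;print(n,np.round(x,4),np.median(f(x)))
    A=g(q,((.36,.5),(-.13,-.09),(.03,.05)));print(A.mean(0),np.ptp(A[:,0]))
ty=-.055;tilt=.45;M=Rt(ty,tilt);H=np.array([.4215,-.1035,.040])
print('TCP grasp',H+.019*M[:,1],'appr',H-.10*M[:,1]);print(np.round(M,3))
plan(H-.10*M[:,1],M)
plan(H-.10*M[:,1],Rt(ty,0))
E
```

```text
S [ 0.4706  0.025  -0.0638] 0.0016113942272478182
[ 0.42428993 -0.10363625  0.04433156] 0.08864692548867592
D [ 0.4679  0.0302 -0.0626] 0.0020001570166130623
[ 0.42194339 -0.09967834  0.04350438] 0.08851678862505413
TCP grasp [ 0.42195431 -0.09524815  0.02289151] appr [ 0.4191089  -0.14693078  0.13004471]
[[ 0.049  0.024 -0.998]
 [ 0.899  0.434  0.055]
 [ 0.435 -0.9    0.   ]]
t 20.33 p [650.   13.6 420.2] F [ 0.3  0.6 -0.6] open 23.9 q [ 0.15  0.62 -0.5   1.17  0.28  1.42 -0.37]
shift tool mm [-222.   290.5 -172. ] rotvec tool [ 0.35  -1.537 -0.355]
t 20.33 p [650.   13.6 420.2] F [ 0.3  0.6 -0.6] open 23.9 q [ 0.15  0.62 -0.5   1.17  0.28  1.42 -0.37]
shift tool mm [-222.   290.5 -172. ] rotvec tool [-2.000e-03 -1.566e+00 -1.000e-03]
```

```bash
python3 -m inch '[[-32,0,-24.6,0,0,0],[-32,0,-24.6,0,0,0],[-32,0,-24.6,0,0,0],[-32,0,-24.6,0,0,0],[-32,0,-24.6,0,0,0],[-32,0,-24.6,0,0,0],[-31,0,-24.6,0,0,0]]' 36 20
python3 -m inch '[[0,0,0,0,-0.12,0],[0,0,0,0,-0.12,0],[0,0,0,0,-0.12,0],[0,0,0,0,-0.12,0],[0,0,0,0,-0.12,0],[0,0,0,0,-0.12,0]]'
python3 -c "
from h import *
M=Rt(-.058,.45);H=np.array([.423,-.103,.04]);plan(H-.1*M[:,1],Rt(-.058,0))"
```

```text
clock: 20.92
tool_pos: [0.4164, -0.1478, 0.42]
eef_rot: [-0.706, 0.019, -0.017, 0.707]
contact_force: [-0.1, -0.4, 0.0]
opening: 0.412
clock: 21.42
tool_pos: [0.4183, -0.1471, 0.4201]
eef_rot: [-0.666, -0.234, 0.235, 0.668]
contact_force: [-0.4, 0.1, -0.9]
opening: 0.408
t 21.42 p [ 418.3 -147.1  420.1] F [-0.4  0.1 -0.9] open 35.9 q [ 0.75  0.29 -0.7   1.76  0.2   1.17  0.67]
shift tool mm [  2.3 290.1  -1.6] rotvec tool [-0.003 -0.837  0.   ]
```

```bash
python3 -m inch '[[0,15,0,0,-0.12,0],[0,15,0,0,-0.12,0],[0,15,0,0,-0.12,0],[0,15,0,0,-0.12,0],[0,15,0,0,-0.12,0],[0,15,0,0,-0.12,0],[0,15,0,0,-0.117,0],[0,0,0,0,0,0]]'
python3 -c "
from h import *
M=Rt(-.058,.45);H=np.array([.423,-.103,.04]);plan(H-.1*M[:,1],M)"
```

```text
clock: 22.08
tool_pos: [0.4165, -0.1469, 0.313]
eef_rot: [-0.512, -0.484, 0.486, 0.517]
contact_force: [-1.3, -0.5, 0.1]
opening: 0.41
t 22.08 p [ 416.5 -146.9  313. ] F [-1.3 -0.5  0.1] open 36.1 q [ 0.82  0.45 -0.86  1.96  0.42  0.93  1.26]
shift tool mm [  0.2 182.9  -5.2] rotvec tool [-0.006 -0.004 -0.447]
```

```bash
python3 -m inch '[[0,15,-5,0,0,-0.112],[0,15,0,0,0,-0.112],[0,15,0,0,0,-0.112],[0,15,0,0,0,-0.111],[0,0,0,0,0,0],[0,0,0,0,0,0]]'
python3 -c "
from h import *
M=Rt(-.058,.45);H=np.array([.423,-.103,.04]);plan(H-.1*M[:,1],M);st=r.get_state();snap('wrist','w20')
s=wcloud(np.load('pics/w20.npz'),st);P=cloud(s)
for q in [(.423,-.103,.045)]: print(proj(s,q))
m=(s['range_z']>0)&(P[...,0]>.37)&(P[...,0]<.48)&(P[...,1]>-.13)&(P[...,1]<-.085)&(P[...,2]>.03)&(P[...,2]<.055)
a=P[m];print(len(a),np.percentile(a,[1,50,99],axis=0),np.polyfit(a[:,0],a[:,1],1))"
```

```text
clock: 22.58
tool_pos: [0.424, -0.138, 0.2564]
eef_rot: [-0.396, -0.584, 0.356, 0.612]
contact_force: [0.4, 1.5, 0.8]
opening: 0.407
t 22.58 p [ 424.  -138.   256.4] F [0.4 1.5 0.8] open 35.9 q [ 1.09  0.72 -1.01  1.93  0.2   0.85  1.56]
shift tool mm [-62.7 110.1   2.4] rotvec tool [ 0.001 -0.011 -0.001]
[[231.13012884 177.17158671]]
731 [[ 0.37674297 -0.11112844  0.03904225]
 [ 0.41925052 -0.10391428  0.04532997]
 [ 0.46322062 -0.08572466  0.04772085]] [-0.02208612 -0.09314058]
```

View pics/w20.png

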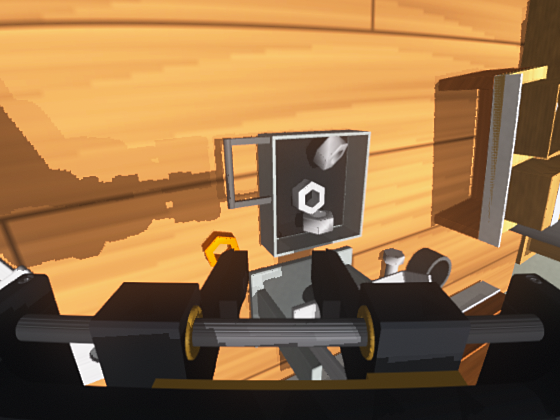

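```bash
python3 -m inch '[[-21,5,0,0,-0.01,0],[-21,30,0,0,0,0],[-21,30,0,0,0,0],[0,30,0,0,0,0],[0,10,0,0,0,0],[0,0,0,0,0,0],[0,0,0,0,0,0]]'
python3 -c "
from h import *
M=Rt(-.06,.45);H=np.array([.4215,-.105,.04]);plan(H+.019*M[:,1],M);st=r.get_state();snap('wrist','w21');snap('side','d21')
s=wcloud(np.load('pics/w21.npz'),st);P=cloud(s)
m=(s['range_z']>0)&(P[...,0]>.37)&(P[...,0]<.48)&(P[...,1]>-.13)&(P[...,1]<-.085)&(P[...,2]>.03)&(P[...,2]<.055)
a=P[m];print(len(a),np.percentile(a,[1,50,99],axis=0),np.polyfit(a[:,0],a[:,1],1))"
```

```text
clock: 23.22
tool_pos: [0.4257, -0.1475, 0.1377]
eef_rot: [-0.394, -0.59, 0.361, 0.605]
contact_force: [0.5, -0.8, 0.6]
opening: 0.41
t 23.22 p [ 425.7 -147.5  137.7] F [ 0.5 -0.8  0.6] open 36.1 q [ 1.01  0.9  -0.86  2.01  0.36  0.61  1.54]
shift tool mm [ -3.8 125.3   7.2] rotvec tool [ 0.003  0.011 -0.005]
1372 [[ 0.37554287 -0.1110191   0.03861008]
 [ 0.41692812 -0.10436196  0.04533965]
 [ 0.46330344 -0.08559938  0.04722708]] [-0.02480614 -0.09213407]
```

View pics/w21.png

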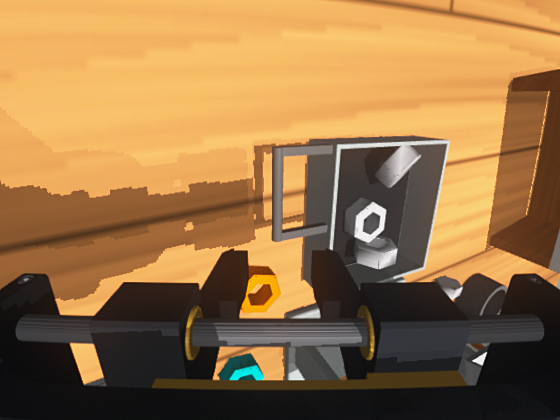

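View pics/d21.png

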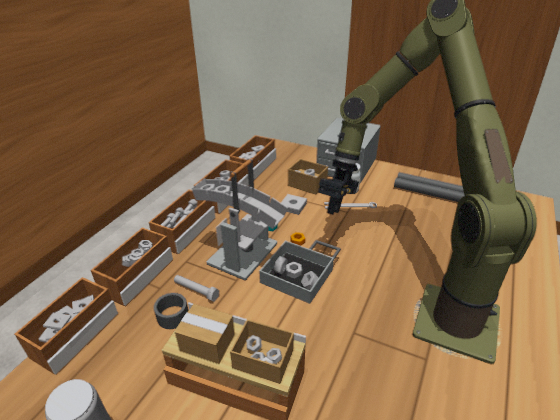

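```bash
python3 -m inch '[[-3.5,20,6,0,0.01,0],[0,25,0,0,0,0],[0,25,0,0,0,0],[0,15,0,0,0,0],[0,0,0,0,0,0],[0,0,0,0,0,0]]'
python3 -c "
from h import *
M=Rt(-.06,.45);H=np.array([.4215,-.105,.04]);plan(H+.019*M[:,1],M);st=r.get_state();snap('wrist','w22')
s=wcloud(np.load('pics/w22.npz'),st);P=cloud(s)
m=(s['range_z']>0)&(P[...,0]>.37)&(P[...,0]<.48)&(P[...,1]>-.13)&(P[...,1]<-.085)&(P[...,2]>.03)&(P[...,2]<.055)
a=P[m];print(len(a),np.percentile(a,[1,50,99],axis=0));m=a[:,2]>.044;print(np.median(a[m],0))"
```

```text
clock: 23.82
tool_pos: [0.4213, -0.1148, 0.0583]
eef_rot: [-0.396, -0.587, 0.357, 0.61]
contact_force: [-0.1, 0.4, -0.0]
opening: 0.41
t 23.82 p [ 421.3 -114.8   58.3] F [-0.1  0.4 -0. ] open 36.1 q [ 0.88  1.   -0.71  2.1   0.46  0.37  1.46]
shift tool mm [ 1.  39.7  0.5] rotvec tool [ 0.003 -0.002 -0.003]
2716 [[ 0.37555559 -0.11106223  0.03835013]
 [ 0.41490705 -0.10421849  0.04542088]
 [ 0.4637928  -0.08561357  0.04727713]]
[ 0.41396515 -0.10352291  0.04573871]
```

View pics/w22.png

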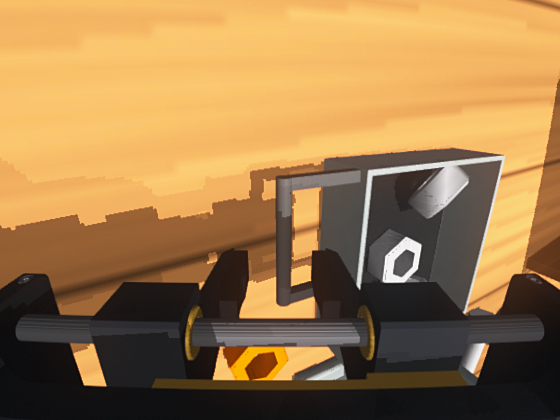

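```bash
python3 -m inch '[[1,15,0,0,0,0],[0,15,0,0,0,0],[0,9,0,0,0,0],[0,0,0,0,0,0],[0,0,0,0,0,0]]'
python3 -c "
from h import *
M=Rt(-.06,.45);H=np.array([.4215,-.105,.04]);plan(H+.019*M[:,1],M);snap('wrist','w23');snap('side','d23')
d=cv2.imread('pics/d23.png')[190:330,230:390];cv2.imwrite('pics/m23.png',cv2.resize(d,(685,600)))"
```

```text
clock: 24.28
tool_pos: [0.4224, -0.0975, 0.0236]
eef_rot: [-0.396, -0.586, 0.357, 0.61]
contact_force: [-0.1, -0.3, -0.6]
opening: 0.408
t 24.28 p [422.4 -97.5  23.6] F [-0.1 -0.3 -0.6] open 35.9 q [ 0.81  1.05 -0.64  2.12  0.49  0.26  1.43]
shift tool mm [0.4 0.9 0.5] rotvec tool [ 0.003 -0.003 -0.003]
```

View pics/w23.png

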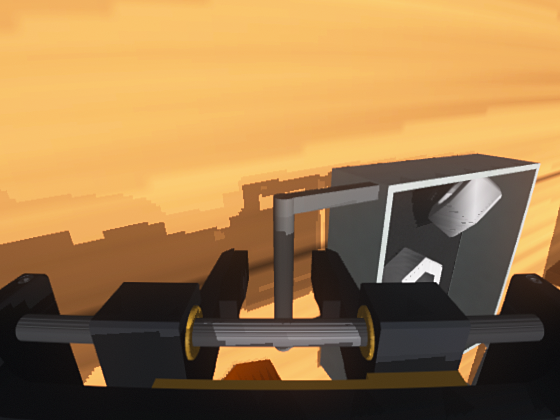

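View pics/m23.png

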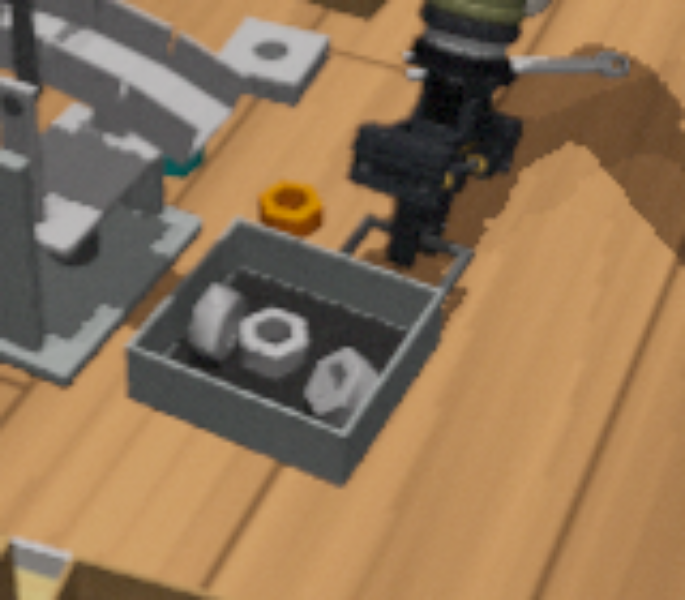

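```bash
python3 -m inch '[[0,0,0,0,0,0],[0,0,0,0,0,0],[0,0,0,0,0,0],[0,0,0,0,0,0],[0,0,0,0,0,0]]' 0 30
python3 -c "
from h import *
info()"
```

```text
clock: 24.8
tool_pos: [0.4219, -0.0953, 0.0236]
eef_rot: [-0.395, -0.587, 0.357, 0.61]
contact_force: [-0.4, 2.4, 7.2]
opening: 0.097
t 24.8 p [421.9 -95.3  23.6] F [-0.4  2.4  7.2] open 8.5 q [ 0.81  1.05 -0.64  2.13  0.49  0.26  1.43]
```

```bash
python3 -m inch '[[2,0.97,0,0,0,0],[5,2.42,0,0,0,0],[7.2,3.48,-0.2,0.0033,-0.0068,0],[7.2,3.48,-0.2,0.0033,-0.0068,0],[7.2,3.48,-0.2,0.0033,-0.0068,0],[7.2,3.48,-0.2,0.0033,-0.0068,0],[7.2,3.48,-0.2,0.0033,-0.0068,0],[7.2,3.48,-0.2,0.0033,-0.0068,0],[5,2.42,-0.2,0.0033,-0.0068,0],[0,0,0,0,0,0]]' 0 60
python3 -c "
from h import *
M=Rt(.12,.45);H=np.array([.4363,.2472,.04]);plan(H+.019*M[:,1],M);snap('wrist','w24');snap('side','d24')
cv2.imwrite('pics/m24.png',np.hstack([cv2.resize(cv2.imread('pics/w24.png'),(400,300)),cv2.resize(cv2.imread('pics/d24.png')[140:,140:],(400,300))]))"
```

```text
clock: 25.63
tool_pos: [0.4273, -0.0408, 0.0234]
eef_rot: [-0.385, -0.594, 0.373, 0.6]
contact_force: [-2.1, -19.7, 27.3]
opening: 0.087
t 25.63 p [427.3 -40.8  23.4] F [ -2.1 -19.7  27.3] open 7.7 q [ 0.66  1.04 -0.59  2.17  0.48  0.17  1.37]
shift tool mm [267.9 126.6  -2.5] rotvec tool [ 0.061 -0.124 -0.01 ]
```

View pics/m24.png

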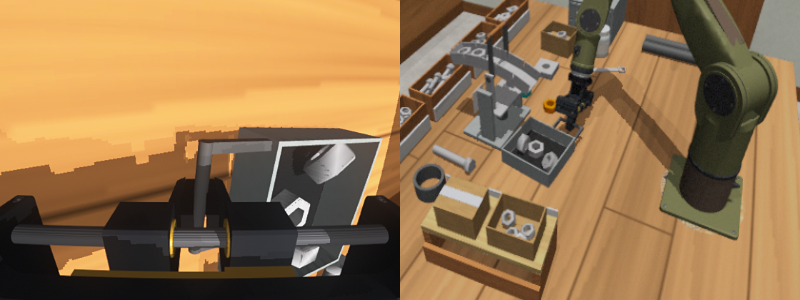

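```bash
python3 -m inch '[[0.5,-1.8,0,0,0,0],[-1,0,0,0,0,0.05],[-1,0,0,0,0,0.05],[0,0,0,0,0,0],[0,0,0,0,0,0]]' 0 40
python3 -c "
from h import *
M=Rt(.12,.45);H=np.array([.4363,.2472,.04]);plan(H+.019*M[:,1],M);"
```

```text
clock: 26.15
tool_pos: [0.4263, -0.0385, 0.0234]
eef_rot: [-0.41, -0.576, 0.403, 0.581]
contact_force: [2.2, -2.9, -3.6]
opening: 0.1
t 26.15 p [426.3 -38.5  23.4] F [ 2.2 -2.9 -3.6] open 8.8 q [ 0.52  0.98 -0.47  2.21  0.48  0.1   1.31]
shift tool mm [276.4 100.2  -5.6] rotvec tool [ 0.051 -0.121 -0.104]
```

```bash
python3 -m inch '[[1,0,0,0,0,-0.05],[1,0,0,0,0,-0.05],[1,0,0,0,0,-0.05],[1,0,0,0,0,-0.05],[0,0,0,0,0,0],[0,0,0,0,0,0]]'
python3 -c "
from h import *
M=Rt(.12,.55);H=np.array([.4363,.2472,.04]);plan(H+.019*M[:,1],M);"
```

```text
clock: 26.65
tool_pos: [0.4266, -0.0356, 0.0244]
eef_rot: [-0.351, -0.614, 0.341, 0.619]
contact_force: [1.9, -2.9, -3.5]
opening: 0.098
t 26.65 p [426.6 -35.6  24.4] F [ 1.9 -2.9 -3.5] open 8.6 q [ 0.78  1.11 -0.72  2.13  0.49  0.25  1.42]
shift tool mm [249.4 153.2  -3.8] rotvec tool [ 0.071 -0.116 -0.001]
```

```bash
python3 -m inch '[[3,1.9,0,0,0,0],[6.8,4.2,0,0.004,-0.0065,-0.006],[6.8,4.2,-0.2,0.004,-0.0065,-0.006],[6.8,4.2,-0.2,0.004,-0.0065,-0.006],[6.7,4.3,-0.2,0.004,-0.0065,-0.006],[6.7,4.3,-0.2,0.004,-0.0065,-0.006],[6.7,4.3,-0.3,0.004,-0.0065,-0.006],[6.7,4.3,-0.3,0.004,-0.0065,-0.006],[5,3.3,-0.3,0.004,-0.0065,0],[0,0,0,0,0,0]]'
python3 -c "
from h import *
M=Rt(.12,.6);H=np.array([.4363,.2472,.04]);plan(H+.019*M[:,1],M);snap('wrist','w25');snap('side','d25')
cv2.imwrite('pics/m25.png',np.hstack([cv2.resize(cv2.imread('pics/w25.png'),(400,300)),cv2.resize(cv2.imread('pics/d25.png')[140:,140:],(400,300))]))"
```

```text
clock: 27.48
tool_pos: [0.4265, 0.0322, 0.0254]
eef_rot: [0.317, 0.632, -0.349, -0.614]
contact_force: [1.4, 0.4, -5.5]
opening: 0.097
t 27.48 p [426.5  32.2  25.4] F [ 1.4  0.4 -5.5] open 8.5 q [ 0.67  1.13 -0.73  2.16  0.48  0.19  1.38]
shift tool mm [186.4 125.8 -20.3] rotvec tool [ 0.039 -0.055 -0.011]
```

View pics/m25.png

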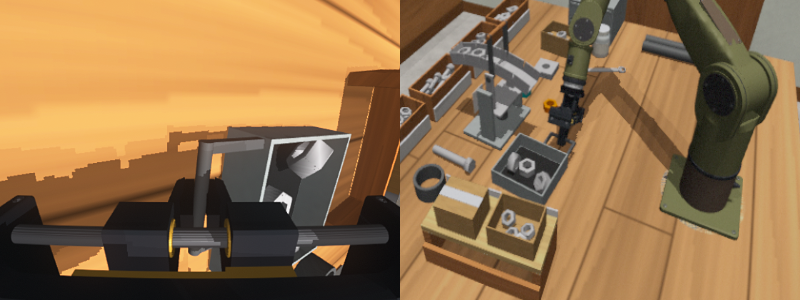

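```bash
python3 -m inch '[[3.3,2.2,-0.3,0,0,0],[6.6,4.5,-0.7,0.0038,-0.0055,-0.005],[6.6,4.5,-0.7,0.0038,-0.0055,-0.005],[6.6,4.5,-0.7,0.0038,-0.0055,-0.005],[6.5,4.6,-0.8,0.0038,-0.0055,-0.005],[6.5,4.6,-0.8,0.0038,-0.0055,-0.005],[6.5,4.6,-0.8,0.0038,-0.0055,-0.005],[6.5,4.6,-0.8,0.0038,-0.0055,-0.005],[6.5,4.6,-0.9,0.0038,-0.0055,-0.005],[4,2.8,-0.5,0.0038,-0.0055,0],[0,0,0,0,0,0]]'
python3 -c "
from h import *
M=Rt(.12,.63);H=np.array([.4363,.2472,.04]);plan(H+.019*M[:,1],M);snap('wrist','w26');snap('side','d26')
cv2.imwrite('pics/m26.png',np.hstack([cv2.resize(cv2.imread('pics/w26.png'),(400,300)),cv2.resize(cv2.imread('pics/d26.png')[140:,140:],(400,300))]))"
```

```text
clock: 28.5
tool_pos: [0.428, 0.1047, 0.0253]
eef_rot: [0.285, 0.648, -0.355, -0.611]
contact_force: [1.9, 1.1, -5.8]
opening: 0.091
t 28.5 p [428.  104.7  25.3] F [ 1.9  1.1 -5.8] open 8.0 q [ 0.53  1.15 -0.74  2.17  0.46  0.13  1.34]
shift tool mm [122.4  90.  -23.9] rotvec tool [ 0.006 -0.006 -0.   ]
```

View pics/m26.png

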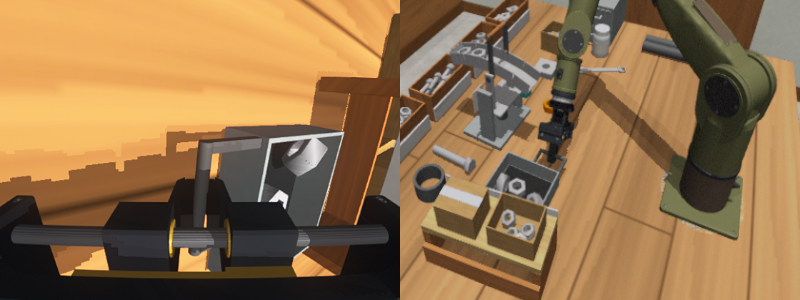

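```bash
python3 -m inch '[[2,1.4,-2,0,0,0],[3.2,2.4,-3.5,0.0006,-0.0006,0],[3.2,2.4,-3.5,0.0006,-0.0006,0],[3.2,2.4,-3.5,0.0006,-0.0006,0],[3.2,2.4,-3.5,0.0006,-0.0006,0],[3.2,2.4,-3.5,0.0006,-0.0006,0],[3,2.2,-2,0,0,0],[0,0,0,0,0,0],[0,0,0,0,0,0]]'
python3 - <<'E'
from h import *
from scipy.optimize import least_squares
M=Rt(.12,.63);H=np.array([.4363,.2472,.04]);plan(H+.019*M[:,1],M);snap('wrist','w27');snap('side','d27');snap('scene','s27')
cv2.imwrite('pics/m27.png',np.hstack([cv2.resize(cv2.imread('pics/s27.png')[100:280,220:460],(400,300)),cv2.resize(cv2.imread('pics/d27.png')[140:,140:],(400,300))]))
st=r.get_state()
def loc(p,A): 
    c,n=np.cos(p[2]),np.sin(p[2]);dx=A[:,0]-p[0];dy=A[:,1]-p[1];return np.c_[c*dx+n*dy,-n*dx+c*dy]
def sd(L,w,h):
    q=np.abs(L)-[w/2,h/2];return np.hypot(*np.maximum(q,0).T)+np.minimum(q.max(1),0)
for n in 'sdw':
    q=np.load(f'pics/{n}27.npz')
    if n=='w': q=wcloud(q,st)
    P=cloud(q);m=(q['range_z']>0)&(P[...,2]>.045)&(P[...,2]<.054)
    L=loc([.463,.27,.12],P[m]);k=sd(L,.17,.16);A=P[m][abs(k)<.02];print(n,len(A))
    if len(A)<30: continue
    f=lambda p:np.abs(sd(loc(p,A),.17,.16)+.002)
    x=least_squares(f,[.463,.27,.12],loss='soft_l1',f_scale=.003).x;print(n,np.round(x,4),np.median(f(x)))
E
```

```text
clock: 29.35
tool_pos: [0.445, 0.1323, 0.0249]
eef_rot: [0.283, 0.647, -0.357, -0.611]
contact_force: [-1.2, -2.5, -4.2]
opening: 0.089
t 29.35 p [445.  132.3  24.9] F [-1.2 -2.5 -4.2] open 7.8 q [ 0.47  1.15 -0.75  2.13  0.43  0.14  1.32]
shift tool mm [102.   74.5  -4.7] rotvec tool [ 0.001 -0.003 -0.001]
s 381
s [0.4748 0.2554 0.0815] 0.0014888509541047656
d 264
d [0.4727 0.2596 0.0905] 0.0016234156487089178
w 3635
w [0.4741 0.256  0.0791] 0.0007725460354718171
```

View pics/m27.png

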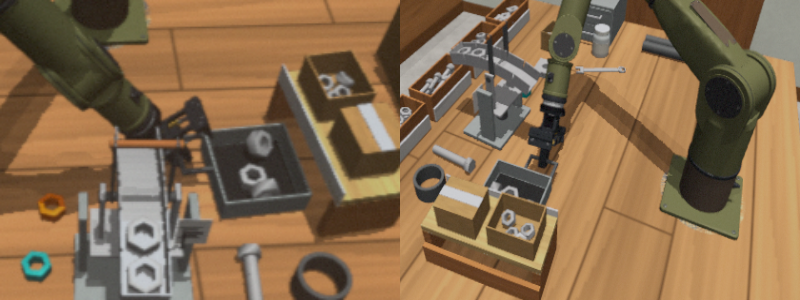

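View pics/w27.png

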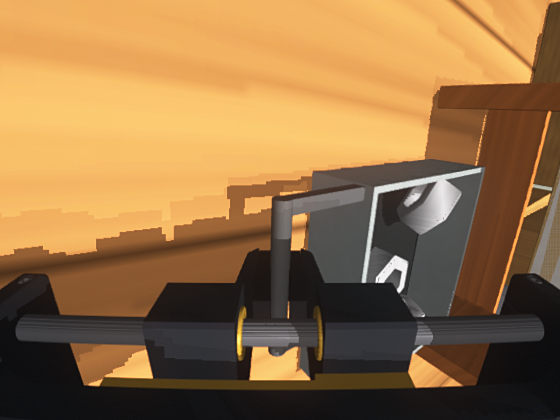

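```bash
python3 -m inch '[[3.2,2.4,-0.3,0,0,0],[6.4,4.8,-0.4,0.003,-0.004,0],[6.4,4.8,-0.4,0.003,-0.004,0],[6.4,4.8,-0.4,0.003,-0.004,0],[6.4,4.8,-0.4,0.003,-0.004,0],[6.4,4.8,-0.4,0.003,-0.004,0],[6.4,4.8,-0.4,0.003,-0.004,0],[6.4,4.8,-0.4,0.003,-0.004,0],[6.4,4.8,-0.4,0.003,-0.004,0],[4,3,-0.3,0.003,-0.004,0],[0,0,0,0,0,0],[0,0,0,0,0,0]]'
cat > fit.py <<'E'
from h import *
import sys
from scipy.optimize import least_squares
i=sys.argv[1];p0=[float(v) for v in sys.argv[2:5]]
M=Rt(.12,.63);H=np.array([.4363,.2472,.04]);plan(H+.019*M[:,1],M)
for c,n in(('wrist','w'),('side','d'),('scene','s')): snap(c,n+i)
st=r.get_state()
cv2.imwrite(f'pics/m{i}.png',np.hstack([cv2.resize(cv2.imread(f'pics/s{i}.png')[100:280,220:460],(400,300)),cv2.resize(cv2.imread(f'pics/w{i}.png'),(400,300))]))
def loc(p,A): 
    c,n=np.cos(p[2]),np.sin(p[2]);dx=A[:,0]-p[0];dy=A[:,1]-p[1];return np.c_[c*dx+n*dy,-n*dx+c*dy]
def sd(L,w,h):
    q=np.abs(L)-[w/2,h/2];return np.hypot(*np.maximum(q,0).T)+np.minimum(q.max(1),0)
for n in 'sdw':
    q=np.load(f'pics/{n}{i}.npz')
    if n=='w': q=wcloud(q,st)
    P=cloud(q);m=(q['range_z']>0)&(P[...,2]>.045)&(P[...,2]<.054)
    k=sd(loc(p0,P[m]),.17,.16);A=P[m][abs(k)<.02];print(n,len(A))
    if len(A)<30: continue
    f=lambda p:np.abs(sd(loc(p,A),.17,.16)+.002)
    x=least_squares(f,p0,loss='soft_l1',f_scale=.003).x;print(n,np.round(x,4),np.median(f(x)),'in bay_home mm',np.round(loc([.4598,.386,.12],x[None,:2])*1000,1))
E
python3 fit.py 28 .466 .335 .11
```

```text
clock: 30.5
tool_pos: [0.442, 0.206, 0.0246]
eef_rot: [0.27, 0.654, -0.368, -0.603]
contact_force: [1.8, -2.6, 0.3]
opening: 0.095
t 30.5 p [442.  206.   24.6] F [ 1.8 -2.6  0.3] open 8.4 q [ 0.3   1.15 -0.73  2.13  0.42  0.06  1.24]
shift tool mm [42.6 31.1 -1.3] rotvec tool [-0.02   0.031  0.001]
s 268
s [0.4757 0.3279 0.0599] 0.0016697573085663556 in bay_home mm [[  8.8 -59.6]]
d 157
d [0.4753 0.3324 0.0415] 0.001606087013353687 in bay_home mm [[  8.9 -55.1]]
w 3574
w [0.4746 0.3288 0.0567] 0.0007939764856577589 in bay_home mm [[  7.9 -58.6]]
```

View pics/m28.png

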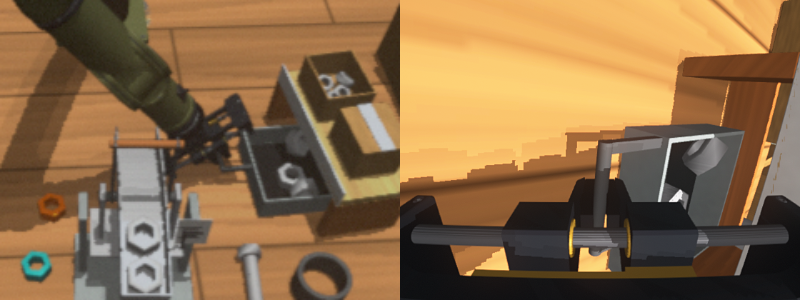

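```bash
python3 -m inch '[[0.9,0,0,0,0,-0.045],[0.9,0,0,0,0,-0.045],[0,0,0,0,0,0],[0,0,0,0,0,0]]'
python3 -c "
from h import *
M=Rt(.12,.72);H=np.array([.4363,.2472,.04]);plan(H+.019*M[:,1],M);"
```

```text
clock: 30.98
tool_pos: [0.4417, 0.2074, 0.0253]
eef_rot: [0.24, 0.666, -0.341, -0.619]
contact_force: [1.9, 1.5, -4.4]
opening: 0.092
t 30.98 p [441.7 207.4  25.3] F [ 1.9  1.5 -4.4] open 8.1 q [ 0.4   1.22 -0.81  2.11  0.44  0.1   1.28]
shift tool mm [39.8 34.5 -1.4] rotvec tool [-0.023  0.029  0.002]
```

```bash
python3 -m inch '[[3,2.6,-0.1,0,0,0],[4.5,4,-0.2,0,0,0],[4.5,4,-0.2,0,0,-0.006],[4.5,4,-0.2,0,0,-0.006],[4.5,4,-0.2,0,0,-0.006],[0,0,0,0,0,0]]' 0 50
python3 -c "
from h import *
M=Rt(.12,.72);H=np.array([.4363,.2472,.04]);plan(H+.019*M[:,1],M);"
```

```text
clock: 31.48
tool_pos: [0.4362, 0.2341, 0.0254]
eef_rot: [0.234, 0.667, -0.338, -0.622]
contact_force: [1.1, -6.4, 3.9]
opening: 0.093
t 31.48 p [436.2 234.1  25.4] F [ 1.1 -6.4  3.9] open 8.2 q [ 0.34  1.23 -0.81  2.12  0.45  0.05  1.24]
shift tool mm [19.1 16.8 -2.7] rotvec tool [-0.028  0.03   0.015]
```

```bash
python3 -m inch '[[-1,0,0,0,0,0.05],[-1,0,0,0,0,0.05],[0,0,0,0,0,0]]'
python3 -c "
from h import *
M=Rt(.12,.6);H=np.array([.4363,.2472,.04]);plan(H+.019*M[:,1],M);"
```

```text
clock: 31.73
tool_pos: [0.4388, 0.2338, 0.0261]
eef_rot: [0.263, 0.656, -0.369, -0.604]
contact_force: [1.3, 2.2, -4.1]
opening: 0.089
t 31.73 p [438.8 233.8  26.1] F [ 1.3  2.2 -4.1] open 7.8 q [ 0.26  1.15 -0.75  2.12  0.72  0.04  0.91]
shift tool mm [18.4 16.  -0.3] rotvec tool [-0.029  0.037  0.042]
```

```bash
python3 -m inch '[[0,0,0,0,0,-0.05],[0,0,0,0,0,0],[0,0,0,0,0,0]]' 30 20
python3 fit.py 29 .473 .36 .08; python3 -c "
from h import *
print(r.get_state()['q'])"
```

```text
clock: 31.98
tool_pos: [0.4387, 0.2325, 0.0248]
eef_rot: [0.246, 0.661, -0.351, -0.615]
contact_force: [0.3, 0.1, 0.1]
opening: 0.293
t 31.98 p [438.7 232.5  24.8] F [0.3 0.1 0.1] open 25.8 q [ 0.32  1.2  -0.8   2.11  0.73  0.07  0.94]
shift tool mm [20.  16.8 -0.5] rotvec tool [-0.03   0.031  0.065]
s 202
s [0.4726 0.3557 0.0566] 0.0013150387499760666 in bay_home mm [[  9.  -31.6]]
d 58
d [0.4712 0.3612 0.0679] 0.0007837741318564278 in bay_home mm [[  8.3 -26. ]]
w 3437
w [0.4722 0.3572 0.0554] 0.000880542120619927 in bay_home mm [[  8.9 -30.1]]
[ 0.31977295  1.20257119 -0.80092436  2.11195104  0.72654465  0.06549147
  0.938086  ]
```

View pics/m29.png

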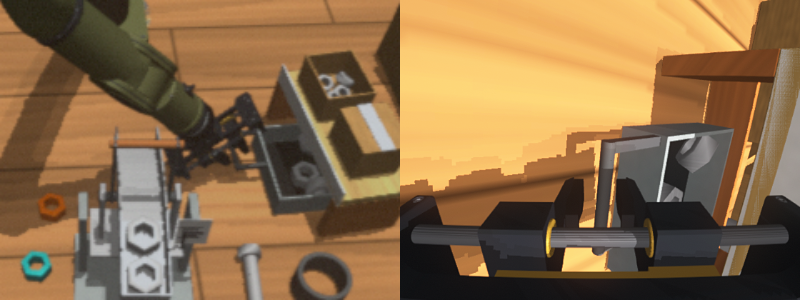

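```bash
python3 -m inch '[[0,-8,0,0,0,0],[0,-20,0,0,0,0],[0,-25,0,0,0,0],[0,-25,0,0,0,0],[0,-25,0,0,0,0],[0,-25,0,0,0,0],[0,0,0,0,0,0]]'
python3 -c "
from h import *
plan([.4415,.18,.16],Rt(.12,0));plan([.4415,.18,.16],Rdown(.1))"
```

```text
clock: 32.72
tool_pos: [0.4551, 0.1492, 0.1258]
eef_rot: [0.249, 0.662, -0.35, -0.614]
contact_force: [0.0, 0.2, -0.8]
opening: 0.336
t 32.72 p [455.1 149.2 125.8] F [ 0.   0.2 -0.8] open 29.6 q [ 0.63  1.13 -1.12  2.07  0.62  0.45  1.03]
shift tool mm [46.9 -5.5  8.5] rotvec tool [-0.012  0.037  0.693]
t 32.72 p [455.1 149.2 125.8] F [ 0.   0.2 -0.8] open 29.6 q [ 0.63  1.13 -1.12  2.07  0.62  0.45  1.03]
shift tool mm [46.9 -5.5  8.5] rotvec tool [-0.562  1.557  0.532]
```

```bash
python3 -m inch '[[0,-12,0,0,0,0.115],[0,-12,0,0,0,0.115],[0,-12,0,0,0,0.115],[0,-12,0,0,0,0.115],[0,-12,0,0,0,0.115],[0,-12,0,0,0,0.115],[0,0,0,0,0,0]]' 40
python3 -c "
from h import *
plan([.4415,.16,.16],Rdown(.09))"
```

```text
clock: 33.3
tool_pos: [0.4577, 0.1326, 0.1919]
eef_rot: [0.454, 0.545, -0.539, -0.454]
contact_force: [0.3, -0.1, 0.2]
opening: 0.456
t 33.3 p [457.7 132.6 191.9] F [ 0.3 -0.1  0.2] open 40.1 q [ 0.09  0.66 -0.76  2.04  0.71  0.7   0.63]
shift tool mm [29.6 32.  11.3] rotvec tool [-0.     1.657  0.009]
```

```bash
python3 -m inch '[[0,0,0,0,0.12,0],[0,0,0,0,0.12,0],[0,0,0,0,0.12,0],[0,0,0,0,0.12,0],[0,0,0,0,0.12,0],[0,0,0,0,0.12,0],[0,0,0,0,0.12,0]]' 56
python3 -m inch '[[0,0,0,0,0.12,0],[0,0,0,0,0.12,0],[0,0,0,0,0.12,0],[0,0,0,0,0.12,0],[0,0,0,0,0.12,0],[0,0,0,0,0.12,0],[0,0,0,0,0.09,0],[0,0,0,0,0,0]]' 56
python3 -c "
from h import *
x=Rdown(.09)@R.from_rotvec([0,0,0]).as_matrix()
Rl=R.from_rotvec(.2*x[:,0]).as_matrix()@x
print(Rl)
plan([.442,.18,.10],Rdown(.09));plan([.442,.18,.10],Rl)"
```

```text
clock: 33.88
tool_pos: [0.4571, 0.1231, 0.187]
eef_rot: [-0.636, -0.302, 0.304, 0.641]
contact_force: [0.4, 0.2, -0.2]
opening: 0.632
clock: 34.55
tool_pos: [0.4572, 0.1231, 0.1871]
eef_rot: [-0.705, -0.026, 0.03, 0.708]
contact_force: [0.1, -0.0, -0.2]
opening: 0.636
[[ 9.95952733e-01 -1.78561112e-02 -8.80869621e-02]
 [ 8.98785492e-02  1.97865263e-01  9.76099987e-01]
 [ 2.17562584e-18 -9.80066578e-01  1.98669331e-01]]
t 34.55 p [457.2 123.1 187.1] F [ 0.1 -0.  -0.2] open 56.0 q [-0.18  0.59 -0.27  2.06  0.29  0.53 -0.58]
shift tool mm [-10.2  87.4  57.5] rotvec tool [-0.004 -0.01  -0.005]
t 34.55 p [457.2 123.1 187.1] F [ 0.1 -0.  -0.2] open 56.0 q [-0.18  0.59 -0.27  2.06  0.29  0.53 -0.58]
shift tool mm [-10.2  87.4  57.5] rotvec tool [ 0.196 -0.01  -0.004]
```

```bash
python3 -m inch '[[-3,0,7,0.1,-0.01,0],[-3,0,7,0.096,0,0],[-3,15,10,0,0,0],[0,25,12,0,0,0],[0,25,12,0,0,0],[0,20,0,0,0,0],[0,0,0,0,0,0],[0,0,0,0,0,0]]'
python3 -c "
from h import *
x=Rdown(.1);Rl=R.from_rotvec(.2*x[:,0]).as_matrix()@x
plan([.442,.17,.024],Rl)"
```

```text
clock: 35.22
tool_pos: [0.4416, 0.1864, 0.1114]
eef_rot: [-0.633, -0.028, 0.039, 0.773]
contact_force: [0.3, 0.3, 0.5]
opening: 0.633
t 35.22 p [441.6 186.4 111.4] F [0.3 0.3 0.5] open 55.8 q [-0.14  0.75 -0.36  2.14  0.22  0.23 -0.52]
shift tool mm [ -0.7  82.4 -33.4] rotvec tool [ 0.    -0.006 -0.005]
```

```bash
cat >> h.py <<'E'
def Rp(yaw,lx,ly):
    B=Rdown(yaw); return R.from_rotvec(lx*B[:,2]).as_matrix()@R.from_rotvec(ly*B[:,0]).as_matrix()@B
E
python3 -c "
from h import *
print(np.round(Rp(.09,.4,.12),3))
plan([.457,.175,.08],Rp(.09,.4,.12))
"
```

```text
[[ 0.917 -0.396 -0.043]
 [ 0.083  0.084  0.993]
 [-0.389 -0.914  0.11 ]]
t 35.22 p [441.6 186.4 111.4] F [0.3 0.3 0.5] open 55.8 q [-0.14  0.75 -0.36  2.14  0.22  0.23 -0.52]
shift tool mm [ 14.4  28.1 -18.8] rotvec tool [-0.078  0.067  0.389]
```

```bash
python3 -m inch '[[4,0,-5,-0.02,0.017,0.1],[4,0,-5,-0.02,0.017,0.1],[3,0,-5,-0.02,0.017,0.1],[3,0,-3,-0.018,0.016,0.09],[0,0,0,0,0,0],[0,0,0,0,0,0]]' 0 20
python3 -c "
from h import *
plan([.457,.175,.022],Rp(.09,.4,.12))
"
```

```text
clock: 35.72
tool_pos: [0.4587, 0.1703, 0.1074]
eef_rot: [-0.656, 0.117, 0.161, 0.728]
contact_force: [-0.7, -0.8, 0.5]
opening: 0.204
t 35.72 p [458.7 170.3 107.4] F [-0.7 -0.8  0.5] open 18.0 q [-0.07  0.91 -0.44  1.74  0.13  0.89 -0.45]
shift tool mm [31.5 79.4 -4.8] rotvec tool [-0.003 -0.001  0.007]
```

```bash
python3 -m inch '[[8,20,-1,0,0,0],[8,20,-1,0,0,0],[8,20,-1,0,0,0],[7,19,-1,0,0,0],[0,0,0,0,0,0],[0,0,0,0,0,0]]' 0 20
python3 -c "
from h import *
x=plan([.457,.20,.022],Rp(.09,.4,.12));snap('side','d30');snap('scene','s30');snap('wrist','w30')
cv2.imwrite('pics/m30.png',np.hstack([cv2.resize(cv2.imread('pics/s30.png')[100:280,220:460],(400,300)),cv2.resize(cv2.imread('pics/w30.png'),(400,300))]))
"
```

```text
clock: 36.22
tool_pos: [0.4538, 0.1759, 0.0233]
eef_rot: [-0.656, 0.118, 0.164, 0.727]
contact_force: [-0.5, -0.7, 0.2]
opening: 0.006
t 36.22 p [453.8 175.9  23.3] F [-0.5 -0.7  0.2] open 0.5 q [-0.1   1.04 -0.4   1.76  0.17  0.75 -0.46]
shift tool mm [ 5.4  2.  23.7] rotvec tool [-0.001  0.001  0.003]
```

View pics/m30.png

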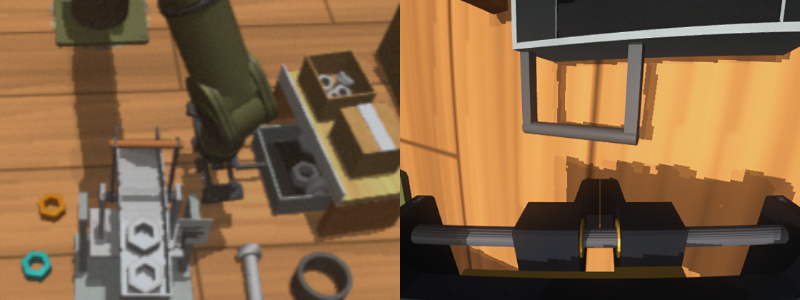

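View pics/d30.png

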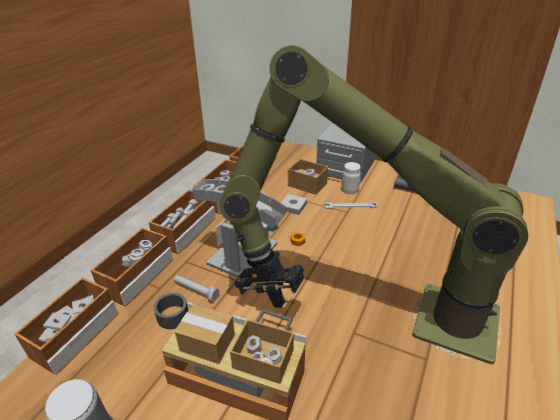

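```bash
python3 -m inch '[[-0.1,0.5,4,0,0,0],[-0.2,1,7.9,0,0,0],[-0.2,1,7.9,0,0,0],[-0.1,0.6,5,0,0,0],[-0.1,0.6,5,0,0,0],[-0.1,0.6,5,0,0,0],[-0.1,0.6,5,0,0,0],[-0.1,0.6,5,0,0,0],[0,0,0,0,0,0],[0,0,0,0,0,0]]'
python3 fit.py 31 .472 .36 .06
```

```text
clock: 37.2
tool_pos: [0.449, 0.2161, 0.0227]
eef_rot: [-0.659, 0.12, 0.164, 0.724]
contact_force: [-1.3, -10.6, 7.0]
opening: 0.004
t 37.2 p [449.  216.1  22.7] F [ -1.3 -10.6   7. ] open 0.3 q [-0.17  1.05 -0.4   1.73  0.15  0.75 -0.51]
shift tool mm [-10.3   7.   42.7] rotvec tool [ 0.112 -1.691 -0.698]
s 157
s [0.4721 0.3612 0.0501] 0.0015512019506916403 in bay_home mm [[  9.3 -26.1]]
d 161
d [0.4712 0.3659 0.048 ] 0.0009801729554771415 in bay_home mm [[  8.9 -21.3]]
w 7534
w [0.4719 0.363  0.0652] 0.0015085445276401474 in bay_home mm [[  9.3 -24.3]]
```

View pics/m31.png

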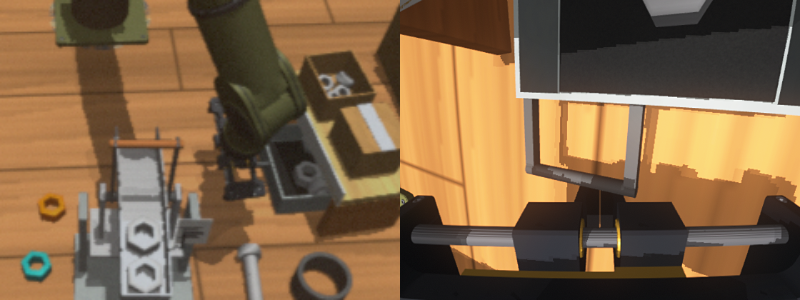

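```bash
python3 -m inch '[[-0.1,0.2,5,0,0,0],[-0.1,0.4,5,0,0,0],[-0.1,0.4,5,0,0,0],[0,0,0,0,0,0],[0,0,0,0,0,0]]'
python3 fit.py 32 .470 .375 .07
```

```text
clock: 37.77
tool_pos: [0.4485, 0.2328, 0.0228]
eef_rot: [-0.658, 0.119, 0.163, 0.725]
contact_force: [-0.6, -6.3, -0.4]
opening: 0.006
t 37.77 p [448.5 232.8  22.8] F [-0.6 -6.3 -0.4] open 0.6 q [-0.19  1.05 -0.41  1.72  0.15  0.75 -0.53]
shift tool mm [-11.1   5.7  26.1] rotvec tool [ 0.112 -1.691 -0.694]
s 125
s [0.473  0.3781 0.0339] 0.0011584336195618345 in bay_home mm [[12.1 -9.4]]
d 186
d [0.4724 0.3822 0.037 ] 0.0013126252205036947 in bay_home mm [[12.  -5.3]]
w 7517
w [0.4723 0.3794 0.062 ] 0.0016429822111706117 in bay_home mm [[11.6 -8. ]]
```

View pics/m32.png

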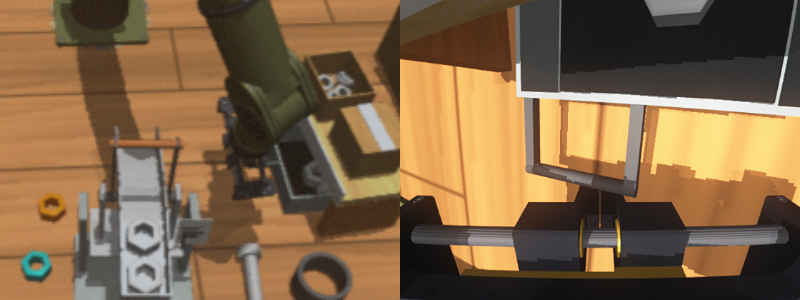

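```bash
python3 -m inch '[[-0.1,0.2,4,0,0,0],[-0.1,0.3,3,0,0,0],[0,0,0,0,0,0],[0,0,0,0,0,0]]'
python3 -c "
from h import *
info()"
python3 -m inch '[[-0.1,0.2,3,0,0,0],[0,0.3,3,0,0,0],[0,0,0,0,0,0],[0,0,0,0,0,0]]'
python3 fit.py 33 .470 .382 .08
```

```text
clock: 38.25
tool_pos: [0.4484, 0.233, 0.0228]
eef_rot: [-0.662, 0.12, 0.163, 0.722]
contact_force: [3.1, -18.0, 5.9]
opening: 0.004
t 38.25 p [448.4 233.   22.8] F [  3.1 -18.    5.9] open 0.3 q [-0.2   1.05 -0.4   1.72  0.15  0.76 -0.53]
clock: 38.58
tool_pos: [0.4483, 0.2331, 0.0228]
eef_rot: [-0.665, 0.122, 0.162, 0.719]
contact_force: [4.0, -29.0, 11.1]
opening: 0.005
t 38.58 p [448.3 233.1  22.8] F [  4.  -29.   11.1] open 0.4 q [-0.21  1.05 -0.4   1.71  0.15  0.77 -0.54]
shift tool mm [-11.2   5.2  25.8] rotvec tool [ 0.125 -1.694 -0.71 ]
s 119
s [0.4738 0.3785 0.0293] 0.0014187711078570541 in bay_home mm [[13.  -9.1]]
d 277
d [ 0.4642  0.388  -0.0635] 0.003927544438914769 in bay_home mm [[4.6 1.5]]
w 7328
w [0.4727 0.3801 0.0521] 0.0013501981235154725 in bay_home mm [[12.1 -7.4]]
```

View pics/m33.png

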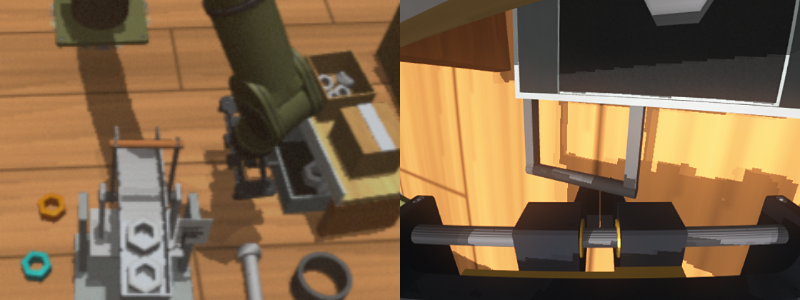

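```bash
python3 -m inch '[[0,-0.3,-5,0,0,0],[0,-0.3,-5,0,0,0],[0,0,0,0,0,0]]'
python3 -c "
from h import *
info();d=cv2.imread('pics/d33.png')[150:420,130:400];cv2.imwrite('pics/d33c.png',cv2.resize(d,(600,600)))
s=cv2.imread('pics/s33.png')[120:260,300:480];cv2.imwrite('pics/s33c.png',cv2.resize(s,(770,600)))"
```

```text
clock: 38.98
tool_pos: [0.4486, 0.233, 0.0228]
eef_rot: [-0.659, 0.12, 0.162, 0.724]
contact_force: [2.7, -10.4, 1.5]
opening: 0.005
t 38.98 p [448.6 233.   22.8] F [  2.7 -10.4   1.5] open 0.4 q [-0.2   1.05 -0.4   1.72  0.14  0.75 -0.53]
```

View pics/d33c.png

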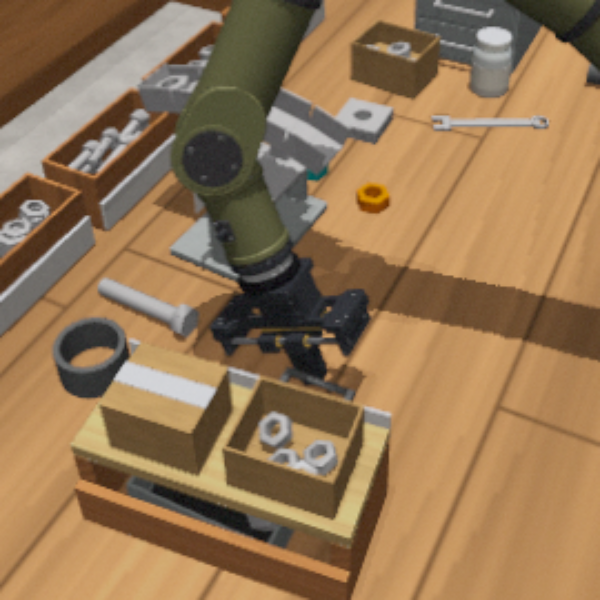

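View pics/s33c.png

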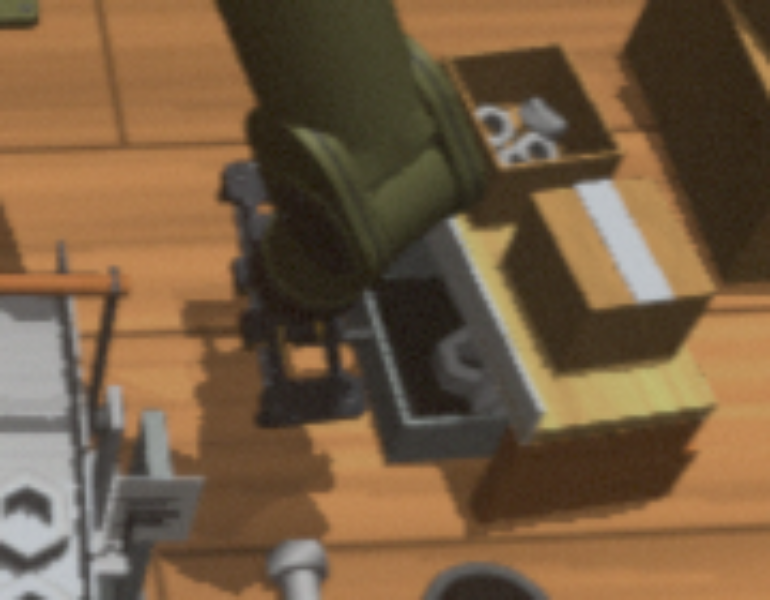

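View pics/w33.png

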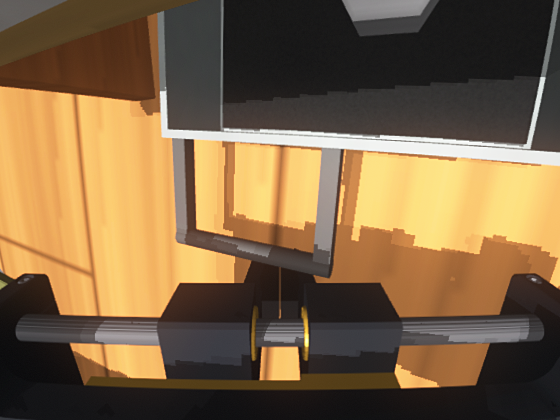

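Run:
```python
from h import *
st,M=info();print('moment',st['moment'])
def loc(p,A): 
    c,n=np.cos(p[2]),np.sin(p[2]);dx=A[...,0]-p[0];dy=A[...,1]-p[1];return np.stack([c*dx+n*dy,-n*dx+c*dy,A[...,2]],-1)
for n in 'sd':
    q=np.load(f'pics/{n}33.npz');P=loc([.458,.401,.12],cloud(q));ok=q['range_z']>0
    print(n)
    # profile bay y<-.0 region: show for z bands the max of points with y< -0.066
    for z0 in np.arange(.05,.40,.03):
        m=ok&(P[...,2]>z0)&(P[...,2]<z0+.03)&(abs(P[...,0])<.2)&(P[...,1]<.1)&(P[...,1]>-.25)
        a=P[m]; h=np.histogram(a[:,1],np.arange(-.25,.11,.02))[0]
        print(round(z0,2),h)
```

```text
t 38.98 p [448.6 233.   22.8] F [  2.7 -10.4   1.5] open 0.4 q [-0.2   1.05 -0.4   1.72  0.14  0.75 -0.53]
moment [-1.99832232 -0.60668621  0.70840604]
s
0.05 [ 0 12 23  3  6  0  2 37 12 61 42 36 32 36 30 32  9]
0.08 [  0  43 198 106 123   9   0   0   0 123  38  35  34  31  37  25   0]
0.11 [  0   2  72   3   8   0   0   0   0 332 417 241 195 189 178 122   0]
0.14 [  0  41  93  20   1   0   0   0   0  46 105 239 144 155 149 147   0]
0.17 [  0  70  32  15   2   0   0   0   0   0 106 345 264 257 267 124   0]
0.2 [ 0 80 26  2  0  0  0  0  0  0  0  0  0  0  0  0  0]
0.23 [11 51  6  0  0  0  0  0  0  0  0  0  0  0  0  0  0]
0.26 [27 15  0  3  0  0  0  0  0  0  0  0  0  0  0  0  0]
0.29 [92 50 12  7  6  0  0  0  0  0  0  0  0  0  0  0  0]
0.32 [106 102  88  70  53   0   0   0   0   0   0   0   0   0   0   0   0]
0.35 [119  85  91 116  35   0   0   0   0   0   0   0   0   0   0   0   0]
0.38 [124 107 130  68   0   0   0   0   0   0   0   0   0   0   0   0   0]
d
0.05 [  0   1  14  35 150  40   0   1   0  10  17  19  15  20  46 368 748]
0.08 [  0   4  57  63 176 161   0   0   0   8  20  17  20  22  21 389   0]
0.11 [   0    0   42   68  248  119    0    0    0  243  333  328  403  338
  304 1470    0]
0.14 [  0   0  88 137 261 119   0   0   0  28 346 127 226 151 117 752   0]
0.17 [  0   9  45  78 220  73   0   0   0   0 158 337 371 423 429 513   0]
0.2 [  0   2  30  70 235  11   0   0   0   0   0   0   0   0   0   0   0]
0.23 [  0   1  40  83 230  14   0   0   0   0   0   0   0   0   0   0   0]
0.26 [  0   1  50 110 181   0   0   0   0   0   0   0   0   0   0   0   0]
0.29 [  0   6  27  58 187  66   0   0   0   0   0   0   0   0   0   0   0]
0.32 [  0  25   8 169 270  52   0   0   0   0   0   0   0   0   0   0   0]
0.35 [  8  35 104 263 165   0   0   0   0   0   0   0   0   0   0   0   0]
0.38 [ 24  84 269 186   4   0   0   0   0   0   0   0   0   0   0   0   0]
```

```bash
python3 -m inch '[[2.7,-1.1,0.5,0,0,0],[2.7,-1.1,0.5,0,0,0],[2.7,-1.1,0.5,0,0,0],[2.7,-1.1,0.5,0,0,0],[0,0,0,0,0,0]]'
python3 fit.py 34 .473 .382 .06
```

```text
clock: 39.4
tool_pos: [0.4586, 0.2361, 0.0228]
eef_rot: [-0.659, 0.12, 0.164, 0.724]
contact_force: [-0.7, -9.8, 1.6]
opening: 0.007
t 39.4 p [458.6 236.1  22.8] F [-0.7 -9.8  1.6] open 0.7 q [-0.2   1.06 -0.41  1.68  0.14  0.79 -0.52]
shift tool mm [-20.7   9.4  23.3] rotvec tool [ 0.112 -1.691 -0.699]
s 116
s [0.4768 0.3821 0.0827] 0.00125828804161969 in bay_home mm [[16.5 -5.9]]
d 213
d [ 0.468   0.3925 -0.0297] 0.0029200218953053924 in bay_home mm [[8.9 5.5]]
w 7227
w [0.4762 0.3839 0.0995] 0.0014406674982465634 in bay_home mm [[16.  -4.1]]
```

```bash
python3 -m inch '[[1.5,-0.4,2,0,0,0],[1.5,-0.4,2,0,0,0],[0,0,0,0,0,0],[0,0,0,0,0,0]]'
python3 fit.py 35 .475 .384 .1
```

```text
clock: 39.88
tool_pos: [0.4604, 0.2369, 0.0228]
eef_rot: [-0.661, 0.121, 0.165, 0.722]
contact_force: [-1.5, -15.1, 5.4]
opening: 0.004
t 39.88 p [460.4 236.9  22.8] F [ -1.5 -15.1   5.4] open 0.3 q [-0.2   1.06 -0.4   1.67  0.14  0.8  -0.52]
shift tool mm [-22.4  10.   22.6] rotvec tool [ 0.114 -1.691 -0.705]
s 119
s [0.4772 0.3829 0.0923] 0.001177917716674982 in bay_home mm [[16.9 -5.2]]
d 269
d [0.4746 0.402  0.1158] 0.0021080783886639736 in bay_home mm [[16.6 14.1]]
w 7177
w [0.4768 0.3847 0.1079] 0.0013701315478967264 in bay_home mm [[16.7 -3.3]]
```

```bash
python3 -m inch '[[0.1,-0.7,-5,0,0,0],[0.2,-1.2,-8,0,0,0],[0.3,-2,-15,0,0,0],[0.3,-2,-15,0,0,0],[0.3,-2,-15,0,0,0],[-5,-15,0,0,0,0],[-10,-25,0,0,0,0],[-10,-25,0,0,0,0],[-10,-25,0,0,0,0],[-10,-25,-10,0,0,0],[-10,-25,-10,0,0,0],[0,0,0,0,0,0]]'
python3 -m inch '[[-30,-20,0,0,0,0],[-30,-20,0,0,0,0],[0,-20,-20,0,0,0],[0,-20,-30,0,0,0],[0,0,-30,0,0,0],[0,0,-30,0,0,0],[0,0,0,0,0,0],[0,0,0,0,0,0]]'
python3 fit.py 36 .476 .384 .1
python3 -c "
from h import *
s=cv2.imread('pics/s36.png')[120:300,220:480];d=cv2.imread('pics/d36.png')[150:420,130:400];cv2.imwrite('pics/m36.png',np.hstack([cv2.resize(s,(433,300)),cv2.resize(d,(300,300))]));cv2.imwrite('pics/d36c.png',cv2.resize(d,(600,600)))"
```

```text
clock: 41.03
tool_pos: [0.4777, 0.1479, 0.1751]
eef_rot: [-0.657, 0.117, 0.159, 0.728]
contact_force: [0.6, -0.8, 0.4]
opening: 0.005
clock: 41.7
tool_pos: [0.4552, 0.0277, 0.2549]
eef_rot: [-0.656, 0.12, 0.161, 0.727]
contact_force: [-0.6, 0.2, -0.5]
opening: 0.005
t 41.7 p [455.2  27.7 254.9] F [-0.6  0.2 -0.5] open 0.5 q [ 0.19  0.67 -0.46  1.7   0.11  1.2  -0.24]
shift tool mm [ 88.1 238.8 204.5] rotvec tool [ 0.11  -1.696 -0.687]
s 178
s [0.4774 0.383  0.0923] 0.001314561428015601 in bay_home mm [[17.1 -5.1]]
d 262
d [0.4752 0.4021 0.116 ] 0.0020736668520177897 in bay_home mm [[17.2 14.2]]
w 0
```

View pics/m36.png

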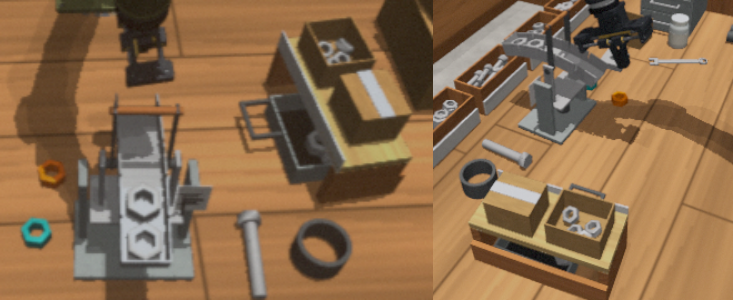

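View pics/d36c.png

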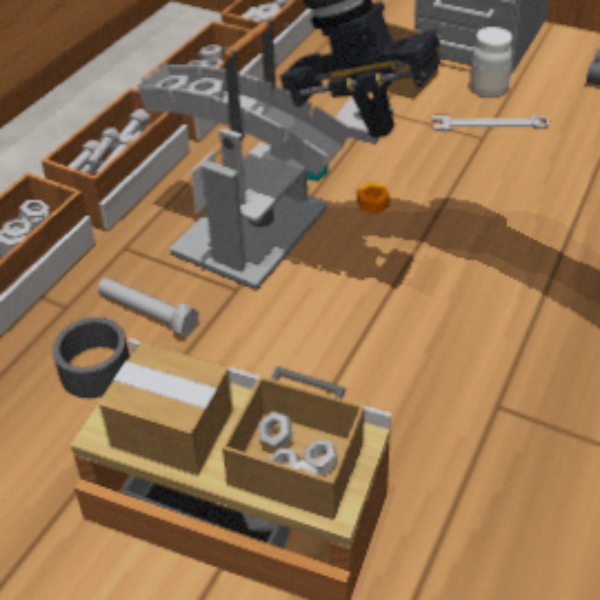

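View pics/s36.png

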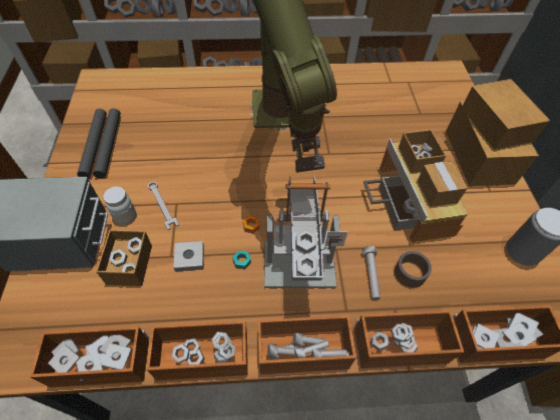

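```bash
python3 -c "
from h import *
info();r.finish_job()"
```

```text
t 41.85 p [455.2  31.3 255.5] F [-0.1 -0.2 -0.4] open 1.0 q [ 0.19  0.67 -0.47  1.7   0.11  1.2  -0.24]
the job is handed in; nothing more can be done
```

The job is handed in at about 42 s of the 72 s allowed: three nuts are in the tray, two remain in the chute, and the tray is in the bay against the back strip. No verdict is reported.

**Nuts and chute:** I caged the bar loosely between the fingers and drew it in small steps. Nuts 1, 2 and 3 dropped at roughly 0.32, 0.46 and 0.60 rad. I pushed the chute back until it resisted at its stop. With the bar released it stood about 19 mm higher than at the start, which matches three nuts gone, and it was back at its original x.

**Tray:** I slid it by the handle in a tilted grip, turning it about 0.16 rad overall. The wrist (joint 6) ran close to its limit about 30 mm short, so I let go and finished by pushing the handle bar with closed fingers.

**What did not go smoothly:** The first push jammed at about 29 N with the tray askew against the strip. Moving the finger sideways squared it. The depth images showed about 60 mm between the robot and the shelf at that moment.

**Last checks:**

| Check | Measured | Allowed |
|---|---|---|
| Sideways from bay_home | about 17 mm towards +x | 35 mm |
| Short of bay_home | 3 to 5 mm | 20 mm |
| Off square | 0.01 to 0.03 rad | 0.14 rad |
| Force on the tool | about 0 N | no contact |

- **Camera disagreement:** the scene fit after letting go and the last wrist fit, taken while still pushing, agree on these figures. The side-camera fit disagreed, putting the tray 14 mm past bay_home, beyond the 12 mm allowed. It saw the tray mostly hidden by the shelf, so I did not rely on it.
- **Nuts under the shelf:** the last pictures show only part of the tray's inside. I last saw all three nuts in it before it went under the board.
- **Bystanders:** they look unmoved in the pictures; I did not measure them again.

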